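# Stand a fossil tablet and hold the lamp-case lid at its mark

## Task

Stand the sandstone fossil tablet upright on one of its short thin edges in the middle of the green pad, a broad face towards the blue lamp case, and let go of it. Then take the black grip on the case's sprung white lid, raise the lid until it is in line with the red pointer arm beside it, and finish while still holding it steady there so that the lamp under the lid lights the fossil. Leave the pointer, the bottle, the cup, the plate and the tooth on it as they are.

Things in the scene. Friction and masses are not known exactly. Their poses are not given: they have to be found in the camera images.
- tablet_mid (a point): centre of the loose sandy-coloured fossil tablet, a block 95 x 60 x 26 mm, about 0.25 kg, a flat black tooth shape on both broad faces. Starts lying flat, its length roughly pointing away from the robot. Axes: x along the 95 mm, y the 60 mm, z the 26 mm (up at the start). It is to stand on either 60 x 26 mm end face. It can be gripped across the 60 mm near one end.
- tablet: the same tablet; origin at the centre of the broad face that is underneath at the start, axes as for its centre
- pad_mid (a point): centre of the top of the green pad, a fixed mat 70 mm (its x) x 110 mm (its y) and 2 mm thick on the table in front of the case; its x and y axes are parallel to the case's
- case: blue lamp case, fixed to the table, 200 mm deep (x) x 260 mm wide (y) x 65 mm high without lid; origin at the centre of its underside, x points from its front (pad side) to its hinge side, z up. Its front faces roughly the robot's right (world -y). The lid's hinge line runs along y at x = +100 mm, z = 65 mm.
- lid: white lid 206 x 260 x 12 mm, 0.35 kg, pulled shut by a spring (4 N at the grip when shut, 6 N at 45 degrees); falls shut if let go. Origin on the hinge line at mid-width, axes those of the case when shut; spans x = +3 to -203, y = -130 to 130, z = 0 (underside) to 12 mm. Opens by turning about +y, front edge rising, at most 1.3 rad.
- lid_grip (a point): grasp centre of the black upright fin on the lid, 12 mm thick (y) x 50 mm long (x) x 45 mm tall above the lid's top; the point is at (-175, +50, +40) mm in the lid's frame, 28 mm above the lid's top, 17 mm below the fin's upper edge. Can be pinched across its 12 mm from above; it turns between the fingers as the lid rises.
- pointer: red pointer arm at the case's -y side (away from the robot), a bar 206 x 12 x 12 mm along -x at y = -144 mm, z = 0 to 12 mm of its own frame. It turns stiffly about the lid's hinge line and stands at the wanted angle (0.45 to 0.85 rad above level). Origin and axes at the hinge as for the lid: the lid is in line with it when both have the same orientation.
- pointer_tip (a point): end of the red pointer arm, 200 mm from the hinge line
- bottle: yellow drinking bottle, 72 mm across, 220 mm tall, standing, origin under its foot; leave alone
- cup: clear plastic cup, 72 mm across, 75 mm tall, origin under its foot; leave alone
- plate: white plate, 170 mm across, 18 mm high, origin under its centre; leave alone
- tooth: black fossil tooth about 80 x 52 x 18 mm lying on the plate, origin under its middle; leave alone
Mind the look-alikes: they are no part of the job. Of the things that look like the part that bears pad_mid, take the one that is farthest to the robot's right at the start.

How it is judged:
By the outcome, as a careful person would: the job done as asked, in the order asked, and still so for the second after the job is handed in, while the arm keeps its last pose, push and grip.
It also fails if it takes over 50 s, if anything falls off the work surface, if the arm or the gripper's body presses on something with over 40 N, if the wrist force passes 120 N, or if a joint passes its speed limit or range.

## Robot

A 7-joint arm with a two-finger parallel gripper is mounted at the origin on the work surface. World frame = base frame: x ahead of the robot, y to its left, z up, the work surface at z = 0. Lengths are in m, angles in rad, forces in N, time in s.
With the tool pointing down it reaches from about 0.4 to 0.85 m from the base axis. Payload 10.4 kg.
Tool frame: the origin (TCP) lies midway between the tips of the shut fingers; the grasp point (between the pads) lies 19 mm behind it; z points along the fingers, y is the line along which they close (so a half turn about z gives the same grasp; the last joint's range is limited). The gripper opens to 87 mm and grips with 3 to 60 N. Pads are 19 mm wide; open, the fingers measure 117 mm over their backs; the gripper's body (75 mm by 190 mm) begins 51 mm behind the grasp point.
Start: joints at [-1.215, 0.332, -0.065, 1.46, 0.022, 1.35, -0.088], TCP at [0.231, 0.581, 0.223] pointing down, gripper open.
Joint ranges: [-2.6, 2.6], [-0.5, 2.12], [-1.47, 1.34], [0.16, 2.42], [-1.27, 4.41], [0.06, 2.06], [-2.6, 2.6]. Speed limits (rad/s): [2.22, 2.22, 2.79, 2.79, 3.14, 3.14, 3.14].

## Interface

Orientations are given as a unit quaternion [x, y, z, w].
In Python, from bench import sensors, eyes, order gives the robot as it stands.
- The arm moves only by the tool arm_command, never from a script. Its argument "steps" is a list of rows, each an object with "rot": the turn, a rotation vector about the world's x, y, z in degrees, a list of three; "slide": the shift along the world's x, y, z in m, a list of three; "grip": the opening, from 0 (shut) to 1 (fully open). A call has exactly 8 rows; each row shifts and turns the commanded pose from where the row before left it; what a row does not reach is not made up. A row lasts 1/8 s, in which the tool goes at most 62.5 mm and 10.7 degrees, less where a joint would pass 70% of its speed; a pose out of reach is approached as far as the arm can. A call with a gripper value outside its range is refused whole. The fingers move at their own pace and stop on an object; "newtons" is the grip in N (left out, the last holds). Time passes only in rows, so rows that do not move let the fingers close, or fill a call up. It gives the time, the measured TCP pose, the force, the opening and the grip force at its end, in the units of the state.
- sensors.read_state(): the state, without advancing time (a new reading comes with each control period).
- eyes.camera(name): name is "scene" or "top"; returns a dict with "pixels" (480x640x3 uint8, red, green, blue), "intrinsics" (3x3 intrinsics, pixels), "k1" (the pictures are not rectified: a ray, as slopes to the right and down, at radius r is drawn at 1 + k1 r^2 times it, then the intrinsics apply), "pose" (4x4, takes a point from camera to world coordinates). Camera axes: x right, y down, z forward; pixel columns grow to the right and rows downward; lengths in m; the calibration is good to about 2 mm. A picture is of the moment at which its call begins. There is no depth.
- order.close_job(): hands the job in; it is judged then, once.
Trained networks look in a picture, given as the dict that the camera call returned (one of the last four; its "shot" number tells which), for a name from the list of things; names that differ only in an ending like _2 or _b are one class to them, and where a whole thing is asked for, a point or a joint stands for the part that bears it (a point fixed in the world has none). Each returns a list of dicts, best first, with "conf" (0 to 1); they miss things now and then, are a little off and sometimes report something else, mostly with a low value. They report only what shows in the picture. A call takes as long as a camera call. They do not tell look-alikes from the thing itself.
- eyes.look_for(name, picture): "bbox" ([left, top, right, bottom] in pixels, round what is visible of it).
The state is a dict: "time": time; "joint_positions": joint angles; "joint_vel": joint speeds; "joint_torque": joint torques, N m; "ee_pos": TCP position; "eef_rot": TCP orientation; "ft_force": force on the tool from outside, world axes, zero at the start; "torque": the same for the moment, N m; "width": finger opening in m; "grip_force": force on a finger pad.
Only numpy, scipy, OpenCV 4.12 (cv2) and the standard library are available. Lean on these libraries where they do the work, as an engineer would, in place of code of your own. Each camera call takes 0.05 s, during which the arm holds its last target. There are 200 camera calls.

## Working session

There is one attempt and no reset: what is moved stays moved. The work goes in short steps, Python scripts to look and compute and a tool call to move; the robot and the scene stay as the last step left them, time stands still between calls to the robot, and variables do not carry over. Pictures are saved under pics/ and viewed, at most 11 in all, crops included, and the job is handed in when it is done.

Besides the shell and the picture viewer there is one more tool, called after "Request:" in YAML: its name, and indented under it one key for each argument. arm_command: Moves the arm, as the interface text tells. Its arguments: {"type":"object","properties":{"steps":{"type":"array","items":{"type":"object","properties":{"rot":{"type":"array","items":{"type":"number"}},"slide":{"type":"array","items":{"type":"number"}},"grip":{"type":"number"}}}},"newtons":{"type":"number"}},"required":["steps"]}

```bash
mkdir -p pics
cat > h.py <<'E'
import numpy as np, cv2, json
from bench import sensors, eyes, order
def ray(c,u,v):
    K=np.array(c["intrinsics"]);k1=c["k1"];T=np.array(c["pose"])
    d=np.array([(u-K[0,2])/K[0,0],(v-K[1,2])/K[1,1]]);s=d.copy()
    for _ in range(20): s=d/(1+k1*(s@s))
    return T[:3,3],T[:3,:3]@np.array([s[0],s[1],1.])
def atz(c,u,v,z):
    o,d=ray(c,u,v);return o+d*(z-o[2])/d[2]
def proj(c,P):
    K=np.array(c["intrinsics"]);T=np.array(c["pose"]);P=np.atleast_2d(P)
    q=(P-T[:3,3])@T[:3,:3];s=q[:,:2]/q[:,2:];s=s*(1+c["k1"]*(s**2).sum(1,keepdims=True))
    return s@K[:2,:2].T+K[:2,2]
def save(c,n,box=None,f=1):
    im=cv2.cvtColor(np.array(c["pixels"]),cv2.COLOR_RGB2BGR)
    if box: im=im[box[1]:box[3],box[0]:box[2]]
    cv2.imwrite("pics/"+n+".png",cv2.resize(im,None,fx=f,fy=f,interpolation=cv2.INTER_CUBIC))
E
python3 - <<'E'
from h import *
np.set_printoptions(precision=3,suppress=True)
for n in("scene","top"):
    c=eyes.camera(n);save(c,n+"0");print(n,np.array(c["pose"]),c["k1"],c["intrinsics"])
    for t in("tablet","pad_mid","case","lid","lid_grip","pointer","bottle","cup","plate","tooth"):
        print(t,[(np.round(d["bbox"]).tolist(),round(d["conf"],2)) for d in eyes.look_for(t,c)])
print(sensors.read_state())
E
```

```text
scene [[ 0.76   0.525 -0.384  1.018]
 [ 0.65  -0.608  0.456 -0.43 ]
 [ 0.005 -0.596 -0.803  0.929]
 [ 0.     0.     0.     1.   ]] -0.055620952139917156 [[534.329   0.    318.084]
 [  0.    534.329 237.101]
 [  0.      0.      1.   ]]
tablet [([124.0, 288.0, 179.0, 341.0], 0.57)]
pad_mid [([382.0, 300.0, 447.0, 353.0], 0.91), ([277.0, 275.0, 340.0, 327.0], 0.76), ([200.0, 182.0, 250.0, 224.0], 0.56)]
case [([257.0, 152.0, 427.0, 291.0], 0.74)]
lid [([259.0, 153.0, 411.0, 273.0], 0.92), ([119.0, 288.0, 178.0, 340.0], 0.61)]
lid_grip [([256.0, 151.0, 410.0, 273.0], 0.91)]
pointer [([390.0, 201.0, 430.0, 216.0], 0.72), ([258.0, 150.0, 411.0, 275.0], 0.64)]
bottle [([195.0, 389.0, 240.0, 434.0], 0.61), ([258.0, 153.0, 410.0, 274.0], 0.34)]
cup [([295.0, 111.0, 321.0, 150.0], 0.74)]
plate [([166.0, 363.0, 264.0, 462.0], 0.92)]
tooth [([195.0, 392.0, 241.0, 436.0], 0.6)]
top [[-0.019 -0.986  0.165  0.396]
 [-1.     0.02   0.004  0.028]
 [-0.007 -0.165 -0.986  1.42 ]
 [ 0.     0.     0.     1.   ]] -0.011089166049857371 [[573.785   0.    314.273]
 [  0.    573.785 241.653]
 [  0.      0.   
[... 405 characters left out ...]
e [([128.0, 248.0, 178.0, 286.0], 0.66)]
cup [([185.0, 341.0, 217.0, 375.0], 0.62), ([324.0, 209.0, 358.0, 252.0], 0.62)]
plate [([419.0, 183.0, 485.0, 251.0], 0.75)]
tooth [([431.0, 207.0, 467.0, 229.0], 0.93)]
{'time': 1.1, 'joint_positions': array([-1.215,  0.332, -0.065,  1.46 ,  0.022,  1.35 , -0.088]), 'joint_vel': array([ 0.001, -0.001,  0.002,  0.001,  0.002,  0.001, -0.   ]), 'joint_torque': array([ -0.   , -62.305,   0.025, -39.014,  -0.061,   0.031,   0.   ]), 'ee_pos': array([0.231, 0.581, 0.223]), 'eef_rot': array([0.188, 0.982, 0.   , 0.   ]), 'ft_force': array([-0.247, -0.2  , -0.238]), 'torque': array([ 0.034,  0.037, -0.017]), 'grip_force': 0.0, 'width': 0.08706843302924748}
```

View pics/scene0.png

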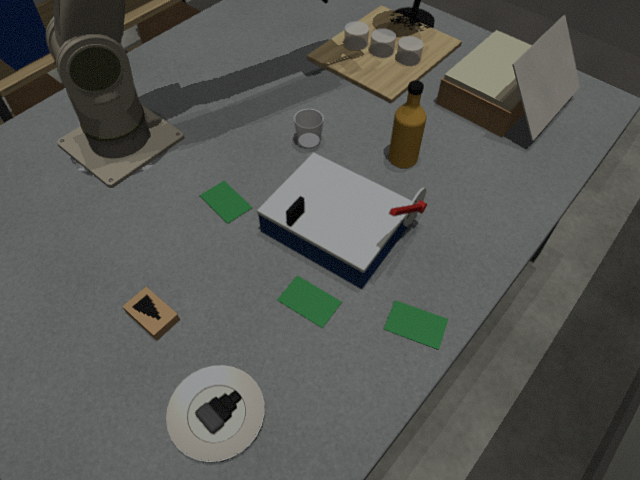

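View pics/top0.png

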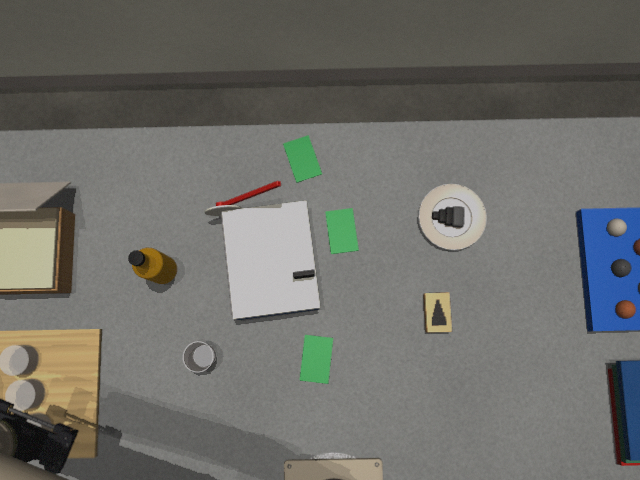

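The scene view shows the tablet at (152,313), the plate at (215,413), and the case with its black fin at (296,211). The red pointer is at (408,209).

Three green pads could be taken for the target. In the top view they are at (314,361), (342,231) and (303,159). The robot's right is image right in the top view, so I take the one at (342,231), which is also in front of the case.

Next I measure by segmentation and check the choice in a crop.

```bash
cat > m.py <<'E'
from h import *
from scipy.optimize import least_squares
np.set_printoptions(precision=4,suppress=True)
def seg(c,f,box):
    p=np.array(c["pixels"]).astype(int);m=f(p[...,0],p[...,1],p[...,2]).astype(np.uint8)
    k=np.zeros_like(m);k[box[1]:box[3],box[0]:box[2]]=1;m*=k
    n,l,s,_=cv2.connectedComponentsWithStats(m)
    i=1+np.argmax(s[1:,4]);return (l==i)
def rect(c,m,z):
    cs,_=cv2.findContours(m.astype(np.uint8),cv2.RETR_EXTERNAL,cv2.CHAIN_APPROX_NONE)
    pts=np.array([atz(c,u,v,z)[:2] for u,v in max(cs,key=len)[:,0]])
    (x,y),s,a=cv2.minAreaRect((pts*1000).astype(np.float32));return np.round([x,y,s[0],s[1],a],1)
green=lambda r,g,b:(g>r+40)&(g>b+40)
sand=lambda r,g,b:(r>b+40)
red=lambda r,g,b:(r>g+80)&(r>b+80)
white=lambda r,g,b:(r>150)&(abs(r-b)<25)
E
python3 - <<'E'
from m import *
c=eyes.camera("top");s=eyes.camera("scene")
print("pad",rect(c,seg(c,green,[320,200,365,260]),.002),rect(s,seg(s,green,[270,265,350,335]),.002))
print("tab",rect(c,seg(c,sand,[415,285,465,345]),.026))
print("lid",rect(c,seg(c,white,[215,195,325,325]),.077))
mk=seg(c,red,[200,170,290,220]);print("red top",[np.argwhere(mk)[:,::-1][i] for i in (np.argwhere(mk)[:,1].argmin(),np.argwhere(mk)[:,1].argmax())])
mk=seg(s,red,[380,190,440,230]);print("red sc",[np.argwhere(mk)[:,::-1][i] for i in (np.argwhere(mk)[:,1].argmin(),np.argwhere(mk)[:,1].argmax())])
save(c,"crop",[200,170,480,350],2.8)
im=cv2.cvtColor(s["pixels"][140:360,240:450],cv2.COLOR_RGB2BGR);cv2.imwrite("pics/crop2.png",cv2.resize(im,None,fx=2.7,fy=2.7))
E
```

```text
pad [660.1 -35.3 109.6  69.4   6.3] [663.1 -35.2 107.5  67.8   6.3]
tab [ 451.7 -260.8   93.8   61.4    0.6]
lid [583.2 138.8 258.3 204.9   6.3]
red top [array([216, 203]), array([279, 182])]
red sc [array([400, 208]), array([425, 204])]
```

View pics/crop.png

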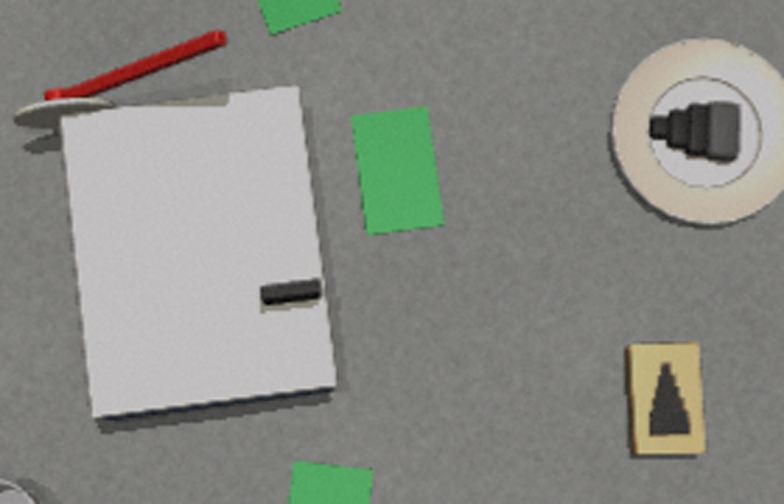

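View pics/crop2.png

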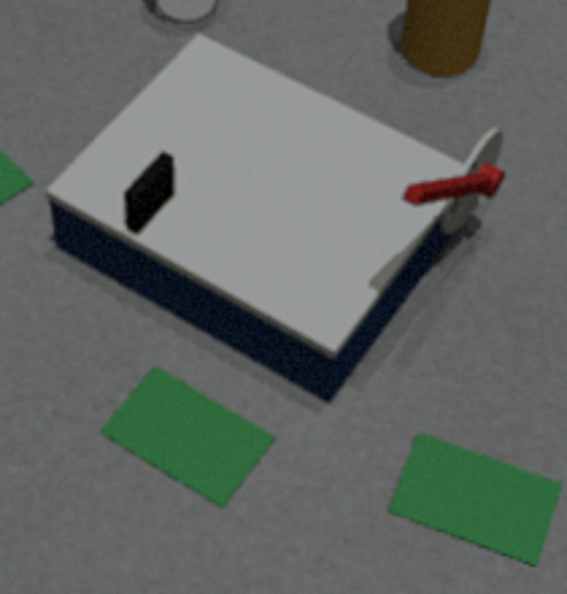

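The crop confirms the pad next to the case front at (342,231), and the tablet at (438,313) in the top view. The case's yaw is about 96.3°, with its origin at about (0.583, 0.139). I'll carry the gripper over to the tablet, passing between the bottle and the base.

Request:
arm_command:
  steps:
    - {"slide":[0.023,-0.056,0.009],"rot":[0,0,-9.8],"grip":1}
    - {"slide":[0.023,-0.056,0.009],"rot":[0,0,-9.8],"grip":1}
    - {"slide":[0.023,-0.056,0.009],"rot":[0,0,-9.8],"grip":1}
    - {"slide":[0.023,-0.056,0.009],"rot":[0,0,-9.8],"grip":1}
    - {"slide":[0.023,-0.056,0.009],"rot":[0,0,-9.8],"grip":1}
    - {"slide":[0.023,-0.056,0.009],"rot":[0,0,-9.8],"grip":1}
    - {"slide":[0.023,-0.056,0.009],"rot":[0,0,-9.8],"grip":1}
    - {"slide":[0.023,-0.056,0.009],"rot":[0,0,-9.8],"grip":1}
  newtons: 40

```text
time: 2.2
ee_pos: [0.4156, 0.1308, 0.2952]
eef_rot: [0.768, 0.64, 0.001, -0.0]
ft_force: [1.4, -0.1, 0.3]
width: 0.0866
grip_force: 0.0
```

Request:
arm_command:
  steps:
    - {"slide":[0.008,-0.049,-0.016],"rot":[0,0,-9.8],"grip":1}
    - {"slide":[0.008,-0.049,-0.016],"rot":[0,0,-9.8],"grip":1}
    - {"slide":[0.008,-0.049,-0.016],"rot":[0,0,-9.8],"grip":1}
    - {"slide":[0.008,-0.049,-0.016],"rot":[0,0,-9.8],"grip":1}
    - {"slide":[0.008,-0.049,-0.016],"rot":[0,0,-9.8],"grip":1}
    - {"slide":[0.008,-0.049,-0.016],"rot":[0,0,-9.8],"grip":1}
    - {"slide":[0.008,-0.049,-0.016],"rot":[0,0,-9.8],"grip":1}
    - {"slide":[0.008,-0.049,-0.016],"rot":[0,0,-9.8],"grip":1}

```text
time: 3.2
ee_pos: [0.4796, -0.2607, 0.1664]
eef_rot: [1.0, 0.011, 0.001, 0.0]
ft_force: [0.8, 1.2, -0.6]
width: 0.0872
grip_force: 0.0
```

```bash
cat > st.py <<'E'
from m import *
from scipy.spatial.transform import Rotation as R
def st():
    s=sensors.read_state();r=R.from_quat(s["eef_rot"]).as_matrix()
    print("t",s["time"],"q",s["joint_positions"],"\np",s["ee_pos"],"tz",r[:,2],"ty",r[:,1],"grasp",s["ee_pos"]-.019*r[:,2],"w",s["width"],s["grip_force"],s["ft_force"])
    return s
E
cat > ptr.py <<'E'
from st import *
from scipy.optimize import minimize
def bar(th,x0,y0,yaw,b):  # box b in lid-type frame
    P=np.array([[x,y,z] for x in b[0] for y in b[1] for z in b[2]])/1000
    P=P@R.from_euler("y",th).as_matrix().T+[.1,0,.065]
    return P@R.from_euler("z",yaw).as_matrix().T+[x0,y0,0]
def soft(c,P,sc=8):
    u=proj(c,P);h=cv2.convexHull(((u+.5)*sc*16).astype(np.int32))
    m=np.zeros((480*sc,640*sc),np.uint8);cv2.fillConvexPoly(m,h,255,shift=4)
    return cv2.resize(m,(640,480),interpolation=cv2.INTER_AREA)/255.
E
python3 - <<'E'
from ptr import *
st()
c=eyes.camera("top");s=eyes.camera("scene")
print("tab",rect(c,seg(c,sand,[415,285,465,345]),.026))
C0=[.5832,.1388,np.radians(96.3)];B=[(-206,0),(-150,-138),(0,12)]
mk={"t":seg(c,red,[200,170,290,220]),"s":seg(s,red,[380,190,440,230])}
print({k:m.sum() for k,m in mk.items()})
for n,im in(("t",c),("s",s)):
  e=[(round(np.abs(soft(im,bar(th,*C0,B))-mk[n]).sum(),1),round(th,2)) for th in np.arange(.4,.92,.04)]
  print(n,e)
f=lambda v:sum(np.abs(soft(im,bar(v[0],C0[0]+v[1]/10,C0[1]+v[2]/10,C0[2]+v[3],B))-mk[n]).sum() for n,im in(("t",c),("s",s)))+ 2*((v[1]/.04)**2+(v[2]/.04)**2+(v[3]/.01)**2)
r=minimize(f,[.6,0,0,0],method="Nelder-Mead",options=dict(initial_simplex=[[.6,0,0,0],[.7,0,0,0],[.6,.05,0,0],[.6,0,.05,0],[.6,0,0,.03]],maxfev=120));print(r.x,r.fun)
E
```

```text
t 3.2 q [-0.2944  0.2432  0.8208  1.7844 -0.1911  1.1948 -0.9673] 
p [ 0.4796 -0.2607  0.1664] tz [ 0.0013 -0.0002 -1.    ] ty [ 0.0212 -0.9998  0.0002] grasp [ 0.4795 -0.2607  0.1854] w 0.08717700577280754 0.0 [ 0.8499  1.1558 -0.5802]
tab [ 420.2 -249.2   35.8   28.6   88.9]
{'t': np.int64(287), 's': np.int64(110)}
t [(np.float64(660.3), np.float64(0.4)), (np.float64(635.8), np.float64(0.44)), (np.float64(603.6), np.float64(0.48)), (np.float64(558.3), np.float64(0.52)), (np.float64(491.3), np.float64(0.56)), (np.float64(416.5), np.float64(0.6)), (np.float64(335.3), np.float64(0.64)), (np.float64(252.8), np.float64(0.68)), (np.float64(207.1), np.float64(0.72)), (np.float64(194.6), np.float64(0.76)), (np.float64(209.0), np.float64(0.8)), (np.float64(265.4), np.float64(0.84)), (np.float64(336.1), np.float64(0.88))]
s [(np.float64(577.6), np.float64(0.4)), (np.float64(549.9), np.float64(0.44)), (np.float64(526.8), np.float64(0.48)), (np.float64(497.4), np.float64(0.52)), (np.float64(465.5), np.float64(0.56)), (np.float64(428.7), np.float64(0.6)), (np.float64(372.3), np.float64(0.64)), (np.float64(283.1), np.float64(0.68)), (np.float64(239.5), np.float64(0.72)), (np.float64(228.9), np.float64(0.76)), (np.float64(252.6), np.float64(0.8)), (np.float64(260.3), np.float64(0.84)), (np.float64(253.0), np.float64(0.88))]
[ 0.7196  0.0115  0.073  -0.0011] 381.9517324022124
```

Request:
arm_command:
  steps:
    - {"slide":[-0.002,0,-0.025],"rot":[0,8.4,0],"grip":1}
    - {"slide":[-0.002,0,-0.025],"rot":[0,8.3,0],"grip":1}
    - {"slide":[-0.002,0,-0.025],"rot":[0,8.3,0],"grip":1}
    - {"slide":[-0.001,0,-0.025],"grip":1}
    - {"slide":[0,0,-0.025],"grip":1}
    - {"slide":[0,0,-0.02],"grip":1}
    - {"slide":[0,0,-0.01],"grip":1}
    - {"slide":[0,0,0],"grip":1}

```text
schema error: expected keys rot, slide, grip
```

Run:
```python
from st import *
st()
s=eyes.camera("scene");save(s,"pick",[80,220,280,400],3)
```

```text
t 3.3 q [-0.2911  0.2478  0.8239  1.7846 -0.1899  1.1944 -0.9672] 
p [ 0.4774 -0.2643  0.1649] tz [-0.0034 -0.0033 -1.    ] ty [ 0.0155 -0.9999  0.0032] grasp [ 0.4774 -0.2642  0.1839] w 0.08682967318163137 0.0 [-1.2714  0.3713  0.6303]
```

View pics/pick.png

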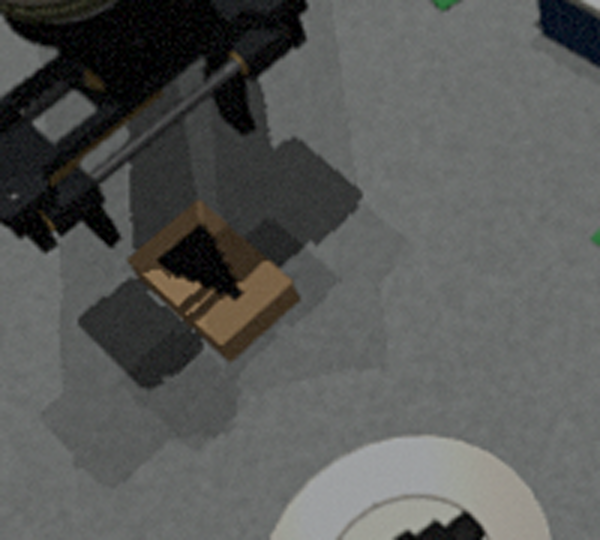

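The move was refused because every row needs all three keys. The picture shows the open fingers still above the tablet, straddling it, with the plate well clear. I'm sending it again with full rows.

Request:
arm_command:
  steps:
    - {"slide":[-0.002,0,-0.025],"rot":[0,8.4,0],"grip":1}
    - {"slide":[-0.002,0,-0.025],"rot":[0,8.3,0],"grip":1}
    - {"slide":[-0.002,0,-0.025],"rot":[0,8.3,0],"grip":1}
    - {"slide":[-0.001,0,-0.025],"rot":[0,0,0],"grip":1}
    - {"slide":[0,0,-0.025],"rot":[0,0,0],"grip":1}
    - {"slide":[0,0,-0.015],"rot":[0,0,0],"grip":1}
    - {"slide":[0,0,-0.005],"rot":[0,0,0],"grip":1}
    - {"slide":[0,0,0],"rot":[0,0,0],"grip":1}

```text
time: 4.35
ee_pos: [0.4725, -0.2591, 0.0222]
eef_rot: [0.976, 0.013, -0.216, -0.003]
ft_force: [-0.5, 0.2, 2.0]
width: 0.0869
grip_force: 0.0
```

```bash
python3 -c "
from st import *
st()"
```

```text
t 4.35 q [-0.1702  0.7593  0.7134  1.5652 -0.2734  1.3777 -0.9476] 
p [ 0.4725 -0.2591  0.0222] tz [-0.4218 -0.0002 -0.9067] ty [ 0.0242 -0.9996 -0.0111] grasp [ 0.4805 -0.2591  0.0394] w 0.08688617817977416 0.0 [-0.4684  0.1783  1.9956]
```

Pose is as planned. I lower 14 mm more and close.

Request:
arm_command:
  steps:
    - {"slide":[0,-0.001,-0.008],"rot":[0,0,0],"grip":1}
    - {"slide":[0,0,-0.006],"rot":[0,0,0],"grip":1}
    - {"slide":[0,0,0],"rot":[0,0,0],"grip":0.5}
    - {"slide":[0,0,0],"rot":[0,0,0],"grip":0.5}
    - {"slide":[0,0,0],"rot":[0,0,0],"grip":0.5}
    - {"slide":[0,0,0],"rot":[0,0,0],"grip":0.5}
    - {"slide":[0,0,0],"rot":[0,0,0],"grip":0.5}
    - {"slide":[0,0,0],"rot":[0,0,0],"grip":0.5}
  newtons: 40

```text
time: 5.35
ee_pos: [0.4723, -0.2604, 0.0077]
eef_rot: [0.976, 0.013, -0.216, -0.003]
ft_force: [1.5, -0.8, 1.1]
width: 0.0595
grip_force: 39.9
```

Request:
arm_command:
  steps:
    - {"slide":[0,0,0.04],"rot":[0,0,0],"grip":0.5}
    - {"slide":[0,0,0.04],"rot":[0,-10.5,0],"grip":0.5}
    - {"slide":[0,0,0.04],"rot":[0,-10.5,0],"grip":0.5}
    - {"slide":[0,0.02,0.04],"rot":[0,-10.5,0],"grip":0.5}
    - {"slide":[0,0.02,0.03],"rot":[0,-10.5,0],"grip":0.5}
    - {"slide":[0,0.02,0.02],"rot":[0,-10.5,0],"grip":0.5}
    - {"slide":[0,0.02,0.02],"rot":[0,-10.5,0],"grip":0.5}
    - {"slide":[0,0.02,0.01],"rot":[0,-10.5,0],"grip":0.5}

```text
time: 6.35
ee_pos: [0.4722, -0.1751, 0.2292]
eef_rot: [0.94, 0.013, 0.342, 0.005]
ft_force: [0.8, 1.7, -1.1]
width: 0.0597
grip_force: 39.9
```

```bash
python3 -c "
from st import *
st()"
```

```text
t 6.35 q [-0.1908 -0.4977  0.5161  2.3285  0.0245  0.5861 -1.2053] 
p [ 0.4722 -0.1751  0.2292] tz [ 0.6432 -0.0009 -0.7657] ty [ 0.0201 -0.9996  0.0181] grasp [ 0.46   -0.1751  0.2438] w 0.059735165481968874 39.92094777524471 [ 0.8243  1.6573 -1.0838]
```

Request:
arm_command:
  steps:
    - {"slide":[0.05,0,0.01],"rot":[0,0,0],"grip":0.5}
    - {"slide":[0.05,0,0.01],"rot":[0,-5,0],"grip":0.5}
    - {"slide":[0.04,-0.01,0],"rot":[0,-9,0],"grip":0.5}
    - {"slide":[0,-0.02,0],"rot":[0,-9,0],"grip":0.5}
    - {"slide":[0,-0.01,0],"rot":[0,0,8],"grip":0.5}
    - {"slide":[0,0,0],"rot":[0,0,10],"grip":0.5}
    - {"slide":[0,0,0],"rot":[0,0,10],"grip":0.5}
    - {"slide":[0,0,0],"rot":[0,0,10],"grip":0.5}

```text
time: 7.35
ee_pos: [0.5609, -0.1687, 0.2793]
eef_rot: [0.842, 0.25, 0.465, -0.112]
ft_force: [2.0, -0.1, -1.4]
width: 0.0595
grip_force: 39.9
```

```bash
python3 -c "
from st import *
st()"
```

```text
t 7.35 q [-0.838  -0.4998  1.3393  2.0999 -0.5822  0.7403 -0.041 ] 
p [ 0.5609 -0.1687  0.2793] tz [ 0.727   0.4215 -0.5421] ty [ 0.5249 -0.8501  0.0429] grasp [ 0.5471 -0.1768  0.2896] w 0.059457269099598906 39.9171257391572 [ 1.992  -0.114  -1.3593]
```

```bash
cat > kin.py <<'E'
import numpy as np, itertools
from scipy.spatial.transform import Rotation as R
from scipy.optimize import least_squares
S=[([-1.215,.332,-.065,1.46,.022,1.35,-.088],[.231,.581,.223],[.188,.982,0,0]),
([-0.2944,0.2432,0.8208,1.7844,-0.1911,1.1948,-0.9673],[0.4796,-0.2607,0.1664],[1,.011,.001,0]),
([-0.1702,0.7593,0.7134,1.5652,-0.2734,1.3777,-0.9476],[0.4725,-0.2591,0.0222],[.976,.013,-.216,-.003]),
([-0.1908,-0.4977,0.5161,2.3285,0.0245,0.5861,-1.2053],[0.4722,-0.1751,0.2292],[.94,.013,.342,.005]),
([-0.838,-0.4998,1.3393,2.0999,-0.5822,0.7403,-0.041],[0.5609,-0.1687,0.2793],[.842,.25,.465,-.112])]
lo=np.array([-2.6,-.5,-1.47,.16,-1.27,.06,-2.6]);hi=np.array([2.6,2.12,1.34,2.42,4.41,2.06,2.6])
def fk(q,p,s,full=False):
    T=np.eye(3);x=np.array([0,0,p[0]]);o=[x]
    for i,a in enumerate("zyzyzyz"):
        T=T@R.from_euler(a,s[i]*q[i]+(p[10] if i==6 else 0)).as_matrix()
        d={1:[p[4],p[7],0],2:[p[5],0,p[1]],3:[p[6],p[8],0],4:[p[9],0,p[2]],5:[p[11],0,0],6:[0,0,p[3]]}.get(i,[0,0,0])
        x=x+T@np.array(d);o.append(x)
    return (x,T,o) if full else (x,T)
def fit(s,y7):
    def f(p):
        r=[]
        for q,x,w in S:
            X,T=fk(q,p,s);r+=list((X-x)*5)+list((T.T@R.from_quat(w).as_matrix()-np.eye(3)).ravel())
        return np.r_[r,.03*p[4:10],.03*p[11]]
    return least_squares(f,[.3,.4,.4,.25,0,0,0,0,0,0,y7,0])
if __name__=="__main__":
    best=[]
    for s in itertools.product([-1],[1],[1,-1],[1],[1,-1],[1],[1,-1]):
        for y7 in(0,np.pi/2,np.pi,-np.pi/2):
            r=fit(s,y7);best.append((r.cost,s,r.x))
    best.sort(key=lambda b:b[0])
    np.set_printoptions(precision=4,suppress=True)
    for b in best[:3]:print(b)
    np.save("kin.npy",np.r_[best[0][1],best[0][2]])
    for q,x,w in S:
        X,T=fk(q,best[0][2],best[0][1]);print(X-x,(R.from_quat(w).inv()*R.from_matrix(T)).as_rotvec())
E
python3 kin.py
```

```text
(np.float64(5.3100839884924905e-06), (-1, 1, -1, 1, -1, 1, -1), array([ 0.2585,  0.4487,  0.4904,  0.3522,  0.0002, -0.0017,  0.0001,
       -0.0219, -0.0239,  0.0002,  1.5704, -0.0012]))
(np.float64(5.31008398849267e-06), (-1, 1, -1, 1, -1, 1, -1), array([ 0.2585,  0.4487,  0.4904,  0.3522,  0.0002, -0.0017,  0.0001,
       -0.0219, -0.0239,  0.0002,  1.5704, -0.0012]))
(np.float64(5.310083988492873e-06), (-1, 1, -1, 1, -1, 1, -1), array([ 0.2585,  0.4487,  0.4904,  0.3522,  0.0002, -0.0017,  0.0001,
       -0.0219, -0.0239,  0.0002,  1.5704, -0.0012]))
[ 0.     -0.     -0.0001] [-0.0003 -0.0003 -0.0011]
[-0.  0.  0.] [-0.0002 -0.0008  0.0003]
[ 0. -0.  0.] [-0.0004  0.     -0.0003]
[ 0.0001  0.0001 -0.0001] [-0.0005  0.0007  0.0005]
[-0.     -0.0001  0.0001] [0.0003 0.0006 0.0006]
```

```bash
cat > ik.py <<'E'
from kin import *
k=np.load("kin.npy");sg=k[:7];pp=k[7:]
def solve(x,Rt,n=40,q0=None,seed=0):
    rng=np.random.default_rng(seed);out=[]
    def f(q):
        X,T=fk(q,pp,sg);return np.r_[(X-x)*5,(R.from_matrix(T@Rt.T)).as_rotvec()]
    for i in range(n):
        s=rng.uniform(lo,hi) if q0 is None or i else np.clip(q0,lo+1e-3,hi-1e-3)
        r=least_squares(f,s,bounds=(lo,hi),max_nfev=60);out.append((r.cost,r.x))
        
    out.sort(key=lambda o:o[0]);return out
def toolR(tz,ty):
    tz=tz/np.linalg.norm(tz);return np.c_[np.cross(ty,tz),ty,tz]
cx=np.array([-.1097,.994,0]);cy=np.array([-.994,-.1097,0])
E
python3 - <<'E'
from ik import *
np.set_printoptions(precision=3,suppress=True)
for b in(25,):
  for h in(.078,.2):
    for sy in(1,-1):
      tz=np.cos(np.radians(b))*cx-np.sin(np.radians(b))*np.array([0,0,1]);g=np.array([.660,-.036,h])
      o=solve(g+.019*tz,toolR(tz,-sy*cy))
      print(b,h,sy,[(round(c,4),q) for c,q in o[:6]])
E
```

```text
25 0.078 1 [(np.float64(0.0), array([ 0.386,  0.982,  0.011,  1.221, -0.932,  1.678,  0.782])), (np.float64(0.0), array([ 0.761,  1.086, -0.65 ,  1.191, -0.45 ,  1.505,  0.525])), (np.float64(0.0), array([ 1.035,  1.523, -1.467,  1.17 ,  0.349,  1.521,  0.061])), (np.float64(0.0), array([ 0.78 ,  1.099, -0.687,  1.189, -0.419,  1.499,  0.507])), (np.float64(0.0), array([ 0.944,  1.273, -1.073,  1.177, -0.063,  1.468,  0.299])), (np.float64(0.0), array([ 1.028,  1.483, -1.41 ,  1.171,  0.288,  1.507,  0.095]))]
25 0.078 -1 [(np.float64(0.0), array([ 0.656,  1.032, -0.453,  1.199, -0.606,  1.545, -2.528])), (np.float64(0.0), array([ 0.716,  1.06 , -0.563,  1.194, -0.521,  1.522, -2.576])), (np.float64(0.0), array([ 0.095,  1.05 ,  0.511,  1.244, -1.264,  1.878, -2.227])), (np.float64(0.0), array([ 0.737,  1.072, -0.604,  1.193, -0.488,  1.514, -2.595])), (np.float64(0.0), array([ 0.09 ,  1.053,  0.52 ,  1.244, -1.27 ,  1.882, -2.225])), (np.float64(0.0), array([ 0.54 ,  0.997, -0.249,  1.208, -0.755,  1.597, -2.448]))]
25 0.2 1 [(np.float64(0.0), array([ 0.608,  0.862, -0.369,  1.19 , 
[... 261 characters left out ...]
1.552,  0.223])), (np.float64(0.0), array([ 0.273,  0.838,  0.201,  1.217, -1.059,  1.836,  0.698])), (np.float64(0.0), array([ 0.881,  1.024, -0.916,  1.168, -0.335,  1.567,  0.306]))]
25 0.2 -1 [(np.float64(0.0), array([ 0.497,  0.838, -0.176,  1.199, -0.843,  1.721, -2.548])), (np.float64(0.0), array([ 0.32 ,  0.833,  0.122,  1.213, -1.014,  1.81 , -2.464])), (np.float64(0.0), array([ 0.461,  0.834, -0.116,  1.202, -0.879,  1.738, -2.529])), (np.float64(0.0), array([ 0.15 ,  0.867,  0.414,  1.227, -1.18 ,  1.913, -2.393])), (np.float64(0.0), array([ 0.358,  0.831,  0.058,  1.21 , -0.978,  1.79 , -2.48 ])), (np.float64(0.0), array([ 0.567,  0.851, -0.296,  1.193, -0.772,  1.689, -2.585]))]
```

```bash
cat > go.py <<'E'
from st import *
from ik import *
def target(b,yawd=0):
    tz=np.cos(np.radians(b))*cx-np.sin(np.radians(b))*np.array([0,0,1]);return toolR(tz,-cy)
def need(g,Rt):
    s=st();Rm=R.from_quat(s["eef_rot"]).as_matrix();x=np.array(g)+.019*Rt[:,2]
    rv=R.from_matrix(Rt@Rm.T).as_rotvec(degrees=True)
    print("NEED slide",x-s["ee_pos"],"rot",rv,np.linalg.norm(rv))
E
python3 -c "
from go import *
need([.66,-.036,.2],target(25))"
```

```text
t 7.35 q [-0.838  -0.4998  1.3393  2.0999 -0.5822  0.7403 -0.041 ] 
p [ 0.5609 -0.1687  0.2793] tz [ 0.727   0.4215 -0.5421] ty [ 0.5249 -0.8501  0.0429] grasp [ 0.5471 -0.1768  0.2896] w 0.059457269099598906 39.9171257391572 [ 1.992  -0.114  -1.3593]
NEED slide [ 0.0972  0.1499 -0.0874] rot [ 8.5921 -1.306  64.6586] 65.24001977736394
```

Request:
arm_command:
  steps:
    - {"slide":[0.04,0,0],"rot":[0,0,0],"grip":0.5}
    - {"slide":[0.04,0,0],"rot":[1,0,6],"grip":0.5}
    - {"slide":[0.017,0.01,0],"rot":[1,0,9],"grip":0.5}
    - {"slide":[0,0.02,-0.01],"rot":[1.2,0,9.5],"grip":0.5}
    - {"slide":[0,0.02,-0.01],"rot":[1.2,0,9.5],"grip":0.5}
    - {"slide":[0,0.02,-0.01],"rot":[1.2,0,9.5],"grip":0.5}
    - {"slide":[0,0.02,-0.01],"rot":[1.2,0,9.5],"grip":0.5}
    - {"slide":[0,0.02,-0.01],"rot":[1.2,0,9.5],"grip":0.5}

```text
time: 8.35
ee_pos: [0.4678, 0.076, 0.3464]
eef_rot: [0.638, 0.597, 0.385, -0.297]
ft_force: [0.5, 0.1, -2.9]
width: 0.06
grip_force: 39.9
```

```bash
python3 -c "
from go import *
need([.66,-.036,.15],target(25))"
```

```text
t 8.35 q [-1.2098 -0.4999  1.3395  1.9494 -0.5514  1.3002  0.1941] 
p [0.4678 0.076  0.3464] tz [ 0.1358  0.8392 -0.5266] ty [ 0.9907 -0.11    0.0802] grasp [0.4652 0.06   0.3564] w 0.06003505104300524 39.917967449873686 [ 0.4818  0.0896 -2.8785]
NEED slide [ 0.1903 -0.0949 -0.2044] rot [ 6.9066  4.5991 12.8893] 15.329276967681242
```

Run:
```python
from go import *
s=st();q=np.array(s["joint_positions"])
def f(x,Rt,qq): return solve(x,Rt,n=1,q0=qq)[0]
def path(q,wps):
    X,T=fk(q,pp,sg)
    for x,Rt,n in wps:
        x=np.array(x);rv=R.from_matrix(Rt@T.T).as_rotvec()
        for i in range(1,n+1):
            c,q=f(X+(x-X)*i/n,R.from_rotvec(rv*i/n).as_matrix()@T,q)
        X,T=fk(q,pp,sg);print(c,q,X,T[:,2])
T0=fk(q,pp,sg)[1]
Rt=target(25);g=np.array([.66,-.036,.15])+.019*Rt[:,2]
print("direct");path(q,[(g,Rt,16)])
print("down first");path(q,[([.6,.05,.30],T0,6),(g,Rt,10)])
print("back yaw")
Rb=R.from_euler("z",-60,degrees=True).as_matrix()@T0
path(q,[([.6,-.1,.25],Rb,10),([.66,-.1,.2],Rb,4),(g,Rt,10)])
```

```text
t 8.35 q [-1.2098 -0.4999  1.3395  1.9494 -0.5514  1.3002  0.1941] 
p [0.4678 0.076  0.3464] tz [ 0.1358  0.8392 -0.5266] ty [ 0.9907 -0.11    0.0802] grasp [0.4652 0.06   0.3564] w 0.06003505104300524 39.917967449873686 [ 0.4818  0.0896 -2.8785]
direct
0.46822417627926566 [-1.2597 -0.5     1.34    2.1249 -0.1927  0.6817  0.07  ] [0.57   0.0158 0.2045] [ 0.4734  0.4973 -0.727 ]
down first
0.06013934815261328 [-1.2977 -0.4932  1.34    1.9469 -0.4154  0.9619  0.0831] [0.5699 0.0623 0.3152] [ 0.3738  0.6902 -0.6196]
0.46822435214260083 [-1.2596 -0.5     1.34    2.1249 -0.1928  0.6817  0.0701] [0.57   0.0158 0.2045] [ 0.4735  0.4973 -0.727 ]
back yaw
4.569715734742589e-05 [-0.7706 -0.3602  1.1139  2.2572 -0.9161  0.4375  0.0623] [ 0.6    -0.1002  0.2506] [ 0.7898  0.3015 -0.5342]
0.00923489712109578 [-1.0104 -0.091   1.34    2.2099 -1.27    0.4436  0.2721] [ 0.6478 -0.0948  0.2127] [ 0.7766  0.2252 -0.5884]
0.0007468503317327019 [ 0.7089  0.9211 -0.5236  1.2468 -0.6091  1.5444  0.5397] [ 0.656  -0.0165  0.1415] [-0.0667  0.8981 -0.4347]
```

```bash
cat > sim.py <<'E'
from go import *
def f(x,Rt,qq): return solve(x,Rt,n=1,q0=qq)[0]
def path(q,wps):
    X,T=fk(q,pp,sg)
    for x,Rt,n in wps:
        x=np.array(x);rv=R.from_matrix(Rt@T.T).as_rotvec()
        for i in range(1,n+1):
            c,q=f(X+(x-X)*i/n,R.from_rotvec(rv*i/n).as_matrix()@T,q)
        X,T=fk(q,pp,sg);print(round(c,5),q,X,T[:,2])
E
python3 - <<'E'
from sim import *
q=np.array(sensors.read_state()["joint_positions"])
Rt=target(25);g=np.array([.66,-.036,.15])+.019*Rt[:,2]
for name,w in {"A":[([.6,0,.3],target(90),8),([.66,-.08,.2],target(90),5),([.66,-.06,.18],target(50),6),(g,Rt,6)],
"B":[([.55,-.1,.3],target(80),10),([.68,-.1,.25],target(80),5),([.68,-.06,.25],target(50),6),(g,Rt,6)],
"C":[([.68,-.05,.3],target(90),12),(g,Rt,10)],
"D":[([.65,-.1,.35],target(90),10),([.75,-.1,.25],target(90),5),([.70,-.06,.2],target(50),6),(g,Rt,6)]}.items():
    print(name);path(q,w)
E
```

```text
A
0.02333 [-1.7852 -0.4904  1.3399  1.6748  0.5574  1.4215 -0.3611] [0.5777 0.0009 0.3046] [ 0.1825  0.0023 -0.9832]
0.11313 [-1.5857 -0.4995  1.34    1.9037  0.6933  1.0644 -0.3337] [ 0.6059 -0.0735  0.2233] [ 0.3608 -0.0438 -0.9316]
0.26626 [-1.3468 -0.5     1.34    1.9852  0.153   0.8422 -0.062 ] [ 0.5869 -0.0348  0.2191] [ 0.4148  0.3339 -0.8464]
0.46822 [-1.2596 -0.5     1.34    2.1249 -0.1929  0.6816  0.0702] [0.57   0.0158 0.2045] [ 0.4735  0.4973 -0.727 ]
B
0.01364 [-1.504  -0.4878  1.3398  1.6762  0.3667  1.445  -0.0818] [ 0.5345 -0.0953  0.3038] [ 0.117   0.13   -0.9846]
0.14009 [-1.5289 -0.4993  1.34    1.8022  0.5457  1.0844 -0.2124] [ 0.6218 -0.0875  0.27  ] [ 0.3817  0.052  -0.9228]
0.24332 [-1.3841 -0.5     1.34    1.8578  0.1192  0.9461 -0.0677] [ 0.6105 -0.0356  0.2782] [ 0.4208  0.3623 -0.8317]
0.46822 [-1.2596 -0.5     1.34    2.1249 -0.1928  0.6816  0.0702] [0.57   0.0158 0.2045] [ 0.4735  0.4973 -0.727 ]
C
0.09246 [-1.7112 -0.4999  1.34    1.6939  0.6533  1.2579 -0.3184] [ 0.6328 -0.0466  0.3114] [ 0.3463 -0.0256 -0.9378]
0.46822 [-1.2596 -0.5     1.34    2.1249 -0.1928  0.6816  0.0701] [0.57   0.0158 0.2045] [ 0.4735  0.4973 -0.727 ]
D
0.05762 [-1.679  -0.4985  1.34    1.5761  0.6161  1.4184 -0.2078] [ 0.6147 -0.0947  0.3551] [ 0.2805 -0.0425 -0.9589]
0.23916 [-1.603  -0.5     1.34    1.8235  0.7686  1.0063 -0.3404] [ 0.6649 -0.0887  0.2803] [ 0.4932 -0.0663 -0.8674]
0.32478 [-1.3842 -0.5     1.34    1.9474  0.1945  0.8136 -0.1233] [ 0.6155 -0.0332  0.2415] [ 0.4649  0.3138 -0.8279]
0.46822 [-1.2596 -0.5     1.34    2.1249 -0.1928  0.6816  0.0701] [0.57   0.0158 0.2045] [ 0.4735  0.4973 -0.727 ]
```

```bash
cat > jp.py <<'E'
from sim import *
def jpath(q,qg,n,zmin=0):
    """cartesian rows for joint interpolation, simulated by local IK"""
    X,T=fk(q,pp,sg);qs=q.copy();rows=[];Xc,Tc=X,T
    for i in range(1,n+1):
        X2,T2=fk(q+(qg-q)*i/n,pp,sg)
        rows.append(np.r_[X2-Xc,R.from_matrix(T2@Tc.T).as_rotvec(degrees=True)]);Xc,Tc=X2,T2
        c,qs=f(X2,T2,qs)
        print(i,np.round(rows[-1][:3],3),np.round(rows[-1][3:],1),"|",X2,T2[:,2],"|",round(c,4),qs)
E
python3 - <<'E'
from jp import *
q=np.array(sensors.read_state()["joint_positions"])
Rt=target(25)
for y,z in((-.06,.2),):
    o=[b for b in solve(np.array([.66,y,z])+.019*Rt[:,2],Rt,n=60) if b[0]<1e-6]
    o.sort(key=lambda b:np.abs(b[1]-q).max());print(o[0])
    jpath(q,o[0][1],16)
E
```

```text
(np.float64(4.058496412699217e-19), array([ 0.3884,  0.8538,  0.0566,  1.1694, -0.9651,  1.8197,  0.6619]))
1 [ 0.011 -0.011  0.022] [-4.  -2.9 -0.6] | [0.4785 0.0655 0.3686] [ 0.172   0.799  -0.5763] | 0.0 [-1.1674 -0.4975  1.2581  1.8953 -0.4917  1.303   0.1498]
2 [ 0.01  -0.006  0.017] [-3.9 -2.  -0.1] | [0.4888 0.0595 0.3857] [ 0.1953  0.7574 -0.623 ] | 0.0 [-1.1323 -0.4727  1.1984  1.8515 -0.4581  1.3076  0.1325]
3 [ 0.011 -0.002  0.011] [-3.7 -1.2  0.3] | [0.4998 0.0571 0.3968] [ 0.2056  0.7168 -0.6663] | 0.0 [-1.1277 -0.4383  1.1693  1.8046 -0.4262  1.3191  0.1173]
4 [0.012 0.    0.005] [-3.3 -0.4  0.6] | [0.512  0.0572 0.4016] [ 0.2032  0.6791 -0.7053] | 0.0 [-1.1707 -0.4111  1.183   1.7578 -0.3867  1.3311  0.1003]
5 [ 0.014  0.001 -0.001] [-2.8  0.3  0.9] | [0.5256 0.0586 0.4002] [ 0.1889  0.6468 -0.7389] | 0.0 [-1.3332 -0.5     1.2226  1.7116 -0.22    1.3229 -0.0172]
6 [ 0.015  0.001 -0.008] [-2.2  0.9  1.1] | [0.5403 0.0601 0.3926] [ 0.1638  0.6216 -0.766 ] | 0.0 [-1.4489 -0.4999  1.3018  1.6661 -0.1669  1.3415 -0.0367]
7 [ 0.016  0.001 -0.013] [-1.4  1.5  1.3] | [0.5559 0
[... 841 characters left out ...]
-1.4381 -0.5     1.34    1.8613 -0.055   1.0261 -0.0435]
13 [ 0.01  -0.014 -0.023] [4.1 1.6 0.5] | [0.6367 0.0174 0.2454] [-0.1029  0.7417 -0.6628] | 0.1896 [-1.3947 -0.5     1.34    1.9119 -0.0797  0.9596 -0.0191]
14 [ 0.009 -0.017 -0.021] [4.9 1.1 0.1] | [0.6453 0.0008 0.2244] [-0.1165  0.7948 -0.5956] | 0.2586 [-1.3453 -0.5     1.34    1.9597 -0.1167  0.8971  0.0124]
15 [ 0.007 -0.02  -0.018] [ 5.5  0.4 -0.4] | [ 0.6524 -0.0192  0.2064] [-0.1156  0.8492 -0.5152] | 0.3358 [-1.2902 -0.5     1.34    2.0038 -0.1666  0.84    0.052 ]
16 [ 0.006 -0.024 -0.014] [ 6.1 -0.3 -0.9] | [ 0.6581 -0.0429  0.192 ] [-0.0994  0.9008 -0.4226] | 0.4194 [-1.2293 -0.5     1.34    2.0437 -0.23    0.7889  0.1008]
```

```bash
cat > dls.py <<'E'
from sim import *
def err(q,x,T0):
    X,T=fk(q,pp,sg);return np.r_[x-X,R.from_matrix(T0@T.T).as_rotvec()*.3]
def jac(q,x,T0):
    e=err(q,x,T0);return np.array([(e-err(q+1e-5*np.eye(7)[i],x,T0))/1e-5 for i in range(7)]).T
def track(q,x,T0,it=15,lam=1e-4):
    q=q.copy()
    for _ in range(it):
        J=jac(q,x,T0);e=err(q,x,T0);act=np.ones(7,bool)
        for _ in range(4):
            Ja=J*act;dq=Ja.T@np.linalg.solve(Ja@Ja.T+lam*np.eye(6),e)
            bad=((q+dq>hi)|(q+dq<lo))&act
            if not bad.any():break
            act&=~bad
        dq*=min(1,.15/max(1e-9,np.abs(dq).max()))
        q=np.clip(q+dq,lo,hi)
    return q
def rows(q,rs,v=True,X=None,T=None):
    if X is None: X,T=fk(q,pp,sg)
    for r in rs:
        X=X+np.array(r[:3]);T=R.from_rotvec(r[3:],degrees=True).as_matrix()@T;q=track(q,X,T)
    e=err(q,X,T);print("q",q,"X",fk(q,pp,sg)[0],"tz",fk(q,pp,sg)[1][:,2],"err",np.linalg.norm(e[:3]),np.linalg.norm(e[3:])/.3) if v else 0
    return q
E
python3 - <<'E'
from dls import *
q=np.array(S[0][0],float)
q=rows(q,[(.023,-.056,.009,0,0,-9.8)]*8);q=rows(q,[(.008,-.049,-.016,0,0,-9.8)]*8);print(S[1][0])
q=rows(q,[(-.002,0,-.025,0,8.3,0)]*3+[(0,0,-.025,0,0,0)]*2+[(0,0,-.02,0,0,0)]);print(S[2][0])
q=rows(np.array(S[2][0]),[(0,0,.025,0,0,0)]+[(0,0,.04,0,-10.5,0)]*2+[(0,.02,.04,0,-10.5,0),(0,.02,.03,0,-10.5,0),(0,.02,.02,0,-10.5,0),(0,.02,.02,0,-10.5,0),(0,.02,.01,0,-10.5,0)]);print(S[3][0])
q=rows(np.array(S[3][0]),[(.05,0,.01,0,0,0),(.05,0,.01,0,-5,0),(.04,-.01,0,0,-9,0),(0,-.02,0,0,-9,0),(0,-.01,0,0,0,8)]+[(0,0,0,0,0,10)]*3);print(S[4][0])
E
```

```text
q [-0.7913 -0.1499  0.3376  1.8215  0.0502  1.4617 -0.6378] X [0.415  0.133  0.2949] tz [ 0.0003 -0.0003 -1.    ] err 1.7772239894833365e-16 1.9582662403211015e-16
q [-0.2968  0.2397  0.8188  1.7858 -0.1869  1.1964 -0.9668] X [ 0.479  -0.259   0.1669] tz [-0.0003 -0.0003 -1.    ] err 5.551115123125783e-17 1.4210545684011234e-16
[-0.2944, 0.2432, 0.8208, 1.7844, -0.1911, 1.1948, -0.9673]
q [-0.1698  0.7596  0.7125  1.5646 -0.2735  1.377  -0.9475] X [ 0.473  -0.259   0.0219] tz [-0.4213 -0.0003 -0.9069] err 2.968557427739414e-16 2.1454773458769008e-16
[-0.1702, 0.7593, 0.7134, 1.5652, -0.2734, 1.3777, -0.9476]
q [-0.0975 -0.4871  0.4539  2.2862 -0.1627  0.6038 -1.0408] X [ 0.4858 -0.1691  0.2661] tz [ 0.6875  0.0384 -0.7252] err 0.025138136048340042 0.09653216666279636
[-0.1908, -0.4977, 0.5161, 2.3285, 0.0245, 0.5861, -1.2053]
q [ 0.8034  0.3194 -0.0537  1.8475 -1.2295  1.1837  0.5193] X [ 0.6123 -0.215   0.2491] tz [ 0.7029  0.5479 -0.4536] err 1.524196606529266e-10 1.0554652665875293e-09
[-0.838, -0.4998, 1.3393, 2.0999, -0.5822, 0.7403, -0.041]
```

```bash
cat > srch.py <<'E'
from dls import *
import sys,time
def orient(yaw,b):  # tool azimuth yaw (deg), depression b
    y,b=np.radians(yaw),np.radians(b);d=np.array([np.cos(y),np.sin(y),0]);tz=np.cos(b)*d-np.sin(b)*np.array([0,0,1])
    return toolR(tz,np.array([np.sin(y),-np.cos(y),0]))
def follow(q,X,T,x,T2,stop=True):
    rv=R.from_matrix(T2@T.T).as_rotvec(degrees=True)
    n=int(np.ceil(max(np.linalg.norm(x-X)/.055,np.linalg.norm(rv)/9.,1)))
    m=9
    for i in range(1,n+1):
        Xi=X+(x-X)*i/n;Ti=R.from_rotvec(rv*i/n,degrees=True).as_matrix()@T
        q=track(q,Xi,Ti,it=3);m=min(m,(q-lo).min(),(hi-q).min())
        if np.linalg.norm(err(q,Xi,Ti))>.01: return q,n,-1
    return q,n,m
E
python3 - <<'E'
from srch import *
import multiprocessing as mp
q0=np.array(sensors.read_state()["joint_positions"])
G=np.array([.66,-.036,.16])+.019*target(25)[:,2];TG=target(25)
def job(seed):
    rng=np.random.default_rng(seed);res=[];t=time.time()
    while time.time()-t<100:
        q=q0;X,T=fk(q,pp,sg);w=[];N=0;M=9
        k=rng.integers(1,4)
        W=[(np.array([rng.uniform(.4,.75),rng.uniform(-.35,.1),rng.uniform(.2,.45)]),rng.uniform(-60,110),rng.uniform(20,120)) for _ in range(k)]
        if q0[1]<-.49: pass
        for x,y,b in W+[(G,96.3,25)]:
            T2=orient(y,b);q,n,m=follow(q,X,T,x,T2);N+=n;M=min(M,m);X,T=x,T2
            if m<0:break
        else: res.append((N,M,[(np.round(x,3).tolist(),round(y),round(b)) for x,y,b in W],q))
    return res
with mp.Pool() as p: r=sum(p.map(job,range(mp.cpu_count())),[])
r.sort(key=lambda a:a[0]);print(len(r))
for a in r[:6]:print(a)
E
```

```text
3339
(10, np.float64(0.00018884050569956123), [([0.459, 0.071, 0.394], 51, 37)], array([ 0.0954,  0.9368,  0.5099,  1.2429, -1.2412,  1.9259,  0.8206]))
(10, np.float64(0.035420293571549966), [([0.596, 0.066, 0.414], 54, 48)], array([ 0.1078,  0.9312,  0.4874,  1.2419, -1.2272,  1.9162,  0.8158]))
(10, np.float64(0.024463121271350197), [([0.469, 0.011, 0.326], 89, 69)], array([ 0.0938,  0.9374,  0.5127,  1.2432, -1.243 ,  1.9271,  0.8213]))
(10, np.float64(0.0017497681166724899), [([0.433, 0.058, 0.401], 90, 53)], array([ 0.0721,  0.9481,  0.5527,  1.2446, -1.2683,  1.9448,  0.8294]))
(10, np.float64(0.021973026284607622), [([0.413, -0.043, 0.316], 91, 62)], array([ 0.0895,  0.9395,  0.5207,  1.2433, -1.248 ,  1.9307,  0.8229]))
(10, np.float64(0.0036324381265511185), [([0.489, 0.085, 0.44], 91, 57)], array([ 0.0988,  0.9352,  0.5037,  1.2426, -1.2374,  1.9233,  0.8193]))
```

```bash
cat >> srch.py <<'E'
VM=np.array([2.22,2.22,2.79,2.79,3.14,3.14,3.14])*.7/8
def follow2(q,X,T,x,T2,pr=False):
    rv=R.from_matrix(T2@T.T).as_rotvec(degrees=True)
    n=int(np.ceil(max(np.linalg.norm(x-X)/.045,np.linalg.norm(rv)/7.5,1)))
    m=9;v=0
    for i in range(1,n+1):
        Xi=X+(x-X)*i/n;Ti=R.from_rotvec(rv*i/n,degrees=True).as_matrix()@T
        q1=track(q,Xi,Ti,it=3);v=max(v,(np.abs(q1-q)/VM).max());q=q1;m=min(m,(q-lo).min(),(hi-q).min())
        if pr: print(i,n,np.round((x-X)/n,4),np.round(rv/n,2),"|",Xi,np.round(q,2),round(v,2))
        if v>.9 or np.linalg.norm(err(q,Xi,Ti))>.005: return q,n,-1
    return q,n,m
E
python3 - <<'E'
from srch import *
import multiprocessing as mp
q0=np.array(sensors.read_state()["joint_positions"])
G=np.array([.66,-.036,.16])+.019*target(25)[:,2];TG=target(25)
def job(seed):
    rng=np.random.default_rng(seed);res=[];t=time.time()
    while time.time()-t<120:
        q=q0;X,T=fk(q,pp,sg);N=0;M=9;k=rng.integers(1,4)
        W=[(np.array([rng.uniform(.4,.75),rng.uniform(-.3,.1),rng.uniform(.25,.45)]),rng.uniform(-40,110),rng.uniform(20,115)) for _ in range(k)]
        for j,(x,y,b) in enumerate(W+[(G,96.3,25)]):
            T2=orient(y,b);q,n,m=follow2(q,X,T,x,T2);N+=n;X,T=x,T2
            if m<0:break
            if j: M=min(M,m)
        else: res.append((N,M,[(np.round(x,2).tolist(),round(y),round(b)) for x,y,b in W],q))
    return res
with mp.Pool() as p: r=sum(p.map(job,range(mp.cpu_count())),[])
print(len(r));r=[a for a in r if a[1]>.06] or r
r.sort(key=lambda a:a[0])
for a in r[:4]:print(a)
for a in r[:1]:
    q=q0;X,T=fk(q,pp,sg)
    for x,y,b in [(np.array(w[0]),w[1],w[2]) for w in a[2]]+[(G,96.3,25)]:
        q,n,m=follow2(q,X,T,x,orient(y,b),True);X,T=x,orient(y,b)
E
```

```text
2695
(19, np.float64(0.06055612362938456), [([0.49, -0.06, 0.27], 81, 98)], array([ 0.1238,  0.9245,  0.4587,  1.2407, -1.2094,  1.9041,  0.8096]))
(19, np.float64(0.06260943832444354), [([0.43, 0.1, 0.29], 81, 95)], array([ 0.1256,  0.9238,  0.4554,  1.2406, -1.2074,  1.9027,  0.8088]))
(19, np.float64(0.06168325111071682), [([0.44, 0.02, 0.36], 70, 95)], array([ 0.1248,  0.9241,  0.4569,  1.2407, -1.2083,  1.9033,  0.8092]))
(20, np.float64(0.08520305659376448), [([0.5, 0.01, 0.38], 41, 68), ([0.6, 0.02, 0.36], 60, 77)], array([ 0.1464,  0.9159,  0.4184,  1.239 , -1.1848,  1.8874,  0.8006]))
1 9 [ 0.0025 -0.0152 -0.0085] [-7.22  1.43 -0.56] | [0.4703 0.0613 0.3378] [-1.16 -0.43  1.29  1.91 -0.49  1.33  0.15] 0.38
2 9 [ 0.0025 -0.0152 -0.0085] [-7.22  1.43 -0.56] | [0.4728 0.0461 0.3294] [-1.12 -0.36  1.24  1.88 -0.43  1.35  0.11] 0.38
3 9 [ 0.0025 -0.0152 -0.0085] [-7.22  1.43 -0.56] | [0.4752 0.0309 0.3209] [-1.07 -0.3   1.18  1.85 -0.36  1.37  0.07] 0.38
4 9 [ 0.0025 -0.0152 -0.0085] [-7.22  1.43 -0.56] | [0.4777 0.0158 0.3124] [-1.04 -0.25  1.12  1.82 -0.28  1.38  0.02] 0.38
5 9
[... 1203 characters left out ...]
4  0.211 ] [-0.4   0.47  0.89  1.59 -0.78  1.57  0.58] 0.79
6 10 [ 0.0168  0.0041 -0.0118] [ 7.32 -0.17  1.32] | [ 0.5909 -0.0353  0.1992] [-0.28  0.56  0.83  1.54 -0.9   1.65  0.67] 0.79
7 10 [ 0.0168  0.0041 -0.0118] [ 7.32 -0.17  1.32] | [ 0.6077 -0.0312  0.1874] [-0.17  0.66  0.76  1.48 -1.01  1.73  0.74] 0.79
8 10 [ 0.0168  0.0041 -0.0118] [ 7.32 -0.17  1.32] | [ 0.6245 -0.0271  0.1756] [-0.08  0.75  0.69  1.41 -1.11  1.8   0.78] 0.79
9 10 [ 0.0168  0.0041 -0.0118] [ 7.32 -0.17  1.32] | [ 0.6413 -0.023   0.1638] [ 0.    0.85  0.62  1.33 -1.19  1.88  0.82] 0.79
10 10 [ 0.0168  0.0041 -0.0118] [ 7.32 -0.17  1.32] | [ 0.6581 -0.0189  0.152 ] [ 0.12  0.92  0.46  1.24 -1.21  1.9   0.81] 0.79
```

Request:
arm_command:
  steps:
    - {"slide":[0.0025,-0.015,-0.0085],"rot":[-7.2,1.4,-0.6],"grip":0.5}
    - {"slide":[0.0025,-0.015,-0.0085],"rot":[-7.2,1.4,-0.6],"grip":0.5}
    - {"slide":[0.0025,-0.015,-0.0085],"rot":[-7.2,1.4,-0.6],"grip":0.5}
    - {"slide":[0.0025,-0.015,-0.0085],"rot":[-7.2,1.4,-0.6],"grip":0.5}
    - {"slide":[0.0025,-0.015,-0.0085],"rot":[-7.2,1.4,-0.6],"grip":0.5}
    - {"slide":[0.0025,-0.015,-0.0085],"rot":[-7.2,1.4,-0.6],"grip":0.5}
    - {"slide":[0.0025,-0.015,-0.0085],"rot":[-7.2,1.4,-0.6],"grip":0.5}
    - {"slide":[0.0025,-0.015,-0.0085],"rot":[-7.2,1.4,-0.6],"grip":0.5}

```text
time: 9.35
ee_pos: [0.4887, -0.0452, 0.2784]
eef_rot: [0.759, 0.651, -0.0, 0.01]
ft_force: [-0.3, -0.1, -1.6]
width: 0.0596
grip_force: 39.9
```

Run:
```python
from srch import *
q=st()["joint_positions"];X,T=fk(q,pp,sg);Rt=target(25)
for z in(.15,.2):
    print(z);follow2(q,X,T,np.array([.66,-.036,z])+.019*Rt[:,2],Rt,True)
```

```text
t 9.35 q [-0.9748 -0.0735  0.9366  1.7662  0.076   1.4075 -0.2047] 
p [ 0.4887 -0.0452  0.2784] tz [ 0.0126 -0.0153 -0.9998] ty [ 0.9881 -0.1529  0.0148] grasp [ 0.4885 -0.0449  0.2974] w 0.05960674346348096 39.921499863266945 [-0.2968 -0.1305 -1.6342]
0.15
1 9 [ 0.0188  0.0029 -0.0151] [ 7.33 -0.07  1.54] | [ 0.5076 -0.0422  0.263 ] [-0.93  0.04  1.05  1.74 -0.15  1.38  0.02] 0.84
2 9 [ 0.0188  0.0029 -0.0151] [ 7.33 -0.07  1.54] | [ 0.5264 -0.0393  0.2479] [-0.8   0.2   1.08  1.71 -0.41  1.41  0.26] 0.94
0.2
1 9 [ 0.0188  0.0029 -0.0096] [ 7.33 -0.07  1.54] | [ 0.5076 -0.0422  0.2685] [-0.93  0.04  1.05  1.73 -0.15  1.39  0.02] 0.82
2 9 [ 0.0188  0.0029 -0.0096] [ 7.33 -0.07  1.54] | [ 0.5264 -0.0393  0.259 ] [-0.81  0.19  1.09  1.7  -0.4   1.43  0.25] 0.92
```

Run:
```python
from srch import *
q=st()["joint_positions"];X,T=fk(q,pp,sg);Rt=target(25)
for A,b,z in(((.58,-.08,.24),88,.16),((.6,-.06,.26),75,.18)):
    print(A);q1,n,m=follow2(q,X,T,np.array(A),orient(96.3,b),True)
    follow2(q1,np.array(A),orient(96.3,b),np.array([.66,-.036,z])+.019*Rt[:,2],Rt,True)
```

```text
t 9.35 q [-0.9748 -0.0735  0.9366  1.7662  0.076   1.4075 -0.2047] 
p [ 0.4887 -0.0452  0.2784] tz [ 0.0126 -0.0153 -0.9998] ty [ 0.9881 -0.1529  0.0148] grasp [ 0.4885 -0.0449  0.2974] w 0.05960674346348096 39.921499863266945 [-0.2968 -0.1305 -1.6342]
(0.58, -0.08, 0.24)
1 3 [ 0.0304 -0.0116 -0.0127] [0.93 0.26 5.03] | [ 0.5192 -0.0567  0.2654] [-0.94  0.08  1.03  1.71 -0.07  1.38  0.04] 0.89
2 3 [ 0.0304 -0.0116 -0.0127] [0.93 0.26 5.03] | [ 0.5496 -0.0684  0.2527] [-0.82  0.23  1.03  1.65 -0.22  1.38  0.26] 0.89
3 3 [ 0.0304 -0.0116 -0.0127] [0.93 0.26 5.03] | [ 0.58 -0.08  0.24] [-0.7   0.35  0.99  1.58 -0.33  1.39  0.44] 0.89
1 9 [ 0.0087  0.0068 -0.0098] [ 6.96  0.77 -0.  ] | [ 0.5887 -0.0732  0.2302] [-0.58  0.4   0.94  1.54 -0.47  1.44  0.53] 0.62
2 9 [ 0.0087  0.0068 -0.0098] [ 6.96  0.77 -0.  ] | [ 0.5974 -0.0664  0.2204] [-0.46  0.46  0.89  1.51 -0.6   1.5   0.6 ] 0.62
3 9 [ 0.0087  0.0068 -0.0098] [ 6.96  0.77 -0.  ] | [ 0.606  -0.0596  0.2107] [-0.36  0.52  0.84  1.48 -0.72  1.56  0.67] 0.62
4 9 [ 0.0087  0.0068 -0.0098] [ 6.96  0.77 -0.  ] | [ 0.6147 -0.0528  0.2009] [-
[... 251 characters left out ...]
 [-0.1   0.72  0.69  1.37 -1.01  1.76  0.79] 0.62
7 9 [ 0.0087  0.0068 -0.0098] [ 6.96  0.77 -0.  ] | [ 0.6408 -0.0325  0.1715] [-0.03  0.79  0.63  1.33 -1.1   1.82  0.81] 0.62
8 9 [ 0.0087  0.0068 -0.0098] [ 6.96  0.77 -0.  ] | [ 0.6494 -0.0257  0.1618] [ 0.04  0.86  0.58  1.29 -1.17  1.88  0.82] 0.62
9 9 [ 0.0087  0.0068 -0.0098] [ 6.96  0.77 -0.  ] | [ 0.6581 -0.0189  0.152 ] [ 0.09  0.94  0.52  1.24 -1.25  1.93  0.82] 0.62
(0.6, -0.06, 0.26)
1 3 [ 0.0371 -0.005  -0.006 ] [5.27 0.17 5.03] | [ 0.5259 -0.0501  0.2721] [-0.9   0.12  1.06  1.68 -0.19  1.41  0.12] 1.19
1 7 [ 0.0083  0.0059 -0.0126] [ 7.1   0.78 -0.  ] | [ 0.6083 -0.0541  0.2474] [-0.52  0.42  0.97  1.52 -0.62  1.54  0.56] 1.93
```

Request:
arm_command:
  steps:
    - {"slide":[0.023,-0.009,-0.01],"rot":[0.7,0.2,3.8],"grip":0.5}
    - {"slide":[0.023,-0.009,-0.01],"rot":[0.7,0.2,3.8],"grip":0.5}
    - {"slide":[0.023,-0.009,-0.01],"rot":[0.7,0.2,3.8],"grip":0.5}
    - {"slide":[0.023,-0.009,-0.01],"rot":[0.7,0.2,3.8],"grip":0.5}
    - {"slide":[0.009,0.007,-0.01],"rot":[7,0.8,0],"grip":0.5}
    - {"slide":[0.009,0.007,-0.01],"rot":[7,0.8,0],"grip":0.5}
    - {"slide":[0.009,0.007,-0.01],"rot":[7,0.8,0],"grip":0.5}
    - {"slide":[0.009,0.007,-0.01],"rot":[7,0.8,0],"grip":0.5}

```text
time: 10.35
ee_pos: [0.6172, -0.0524, 0.1983]
eef_rot: [0.643, 0.719, 0.176, -0.197]
ft_force: [0.3, 1.2, -1.4]
width: 0.0594
grip_force: 39.9
```

Run:
```python
from srch import *
q=st()["joint_positions"];X,T=fk(q,pp,sg);Rt=target(25)
need([.66,-.036,.15],Rt)
follow2(q,X,T,np.array([.66,-.036,.15])+.019*Rt[:,2],Rt,True)
```

```text
t 10.35 q [-0.2549  0.5997  0.7918  1.4329 -0.8395  1.6393  0.7264] 
p [ 0.6172 -0.0524  0.1983] tz [-0.0573  0.5067 -0.8602] ty [ 0.9937  0.1119 -0.0003] grasp [ 0.6183 -0.062   0.2146] w 0.059391401267655006 39.92269833572209 [ 0.3126  1.2208 -1.3733]
t 10.35 q [-0.2549  0.5997  0.7918  1.4329 -0.8395  1.6393  0.7264] 
p [ 0.6172 -0.0524  0.1983] tz [-0.0573  0.5067 -0.8602] ty [ 0.9937  0.1119 -0.0003] grasp [ 0.6183 -0.062   0.2146] w 0.059391401267655006 39.92269833572209 [ 0.3126  1.2208 -1.3733]
NEED slide [ 0.0409  0.0335 -0.0563] rot [34.133   3.7855 -0.1272] 34.34249756789388
1 5 [ 0.0081  0.0066 -0.0113] [ 6.83  0.76 -0.03] | [ 0.6256 -0.0455  0.1872] [-0.17  0.66  0.74  1.4  -0.93  1.7   0.77] 0.44
2 5 [ 0.0081  0.0066 -0.0113] [ 6.83  0.76 -0.03] | [ 0.6337 -0.0388  0.1759] [-0.09  0.73  0.69  1.37 -1.02  1.76  0.79] 0.44
3 5 [ 0.0081  0.0066 -0.0113] [ 6.83  0.76 -0.03] | [ 0.6419 -0.0322  0.1646] [-0.02  0.8   0.63  1.33 -1.1   1.82  0.82] 0.44
4 5 [ 0.0081  0.0066 -0.0113] [ 6.83  0.76 -0.03] | [ 0.65   -0.0255  0.1533] [ 0.04  0.88  0.58  1.29 -1.18  1.87  0.83] 0.44
5 5 [ 0.0081  0.0066 -0.0113] [ 6.83  0.76 -0.03] | [ 0.6581 -0.0189  0.142 ] [ 0.09  0.95  0.52  1.25 -1.25  1.92  0.84] 0.44
```

Request:
arm_command:
  steps:
    - {"slide":[0.008,0.0066,-0.009],"rot":[6.8,0.8,0],"grip":0.5}
    - {"slide":[0.008,0.0066,-0.009],"rot":[6.8,0.8,0],"grip":0.5}
    - {"slide":[0.008,0.0066,-0.009],"rot":[6.8,0.8,0],"grip":0.5}
    - {"slide":[0.008,0.0066,-0.009],"rot":[6.8,0.8,0],"grip":0.5}
    - {"slide":[0.008,0.0066,-0.009],"rot":[6.8,0.7,0],"grip":0.5}
    - {"slide":[0,0,0],"rot":[0,0,0],"grip":0.5}
    - {"slide":[0,0,0],"rot":[0,0,0],"grip":0.5}
    - {"slide":[0,0,0],"rot":[0,0,0],"grip":0.5}

```text
time: 11.35
ee_pos: [0.6573, -0.0192, 0.1553]
eef_rot: [0.563, 0.631, 0.355, -0.398]
ft_force: [0.3, 0.7, -2.4]
width: 0.0595
grip_force: 39.9
```

```bash
cat > tab.py <<'E'
from srch import *
Tp=R.from_quat([.976,.013,-.216,-.003]).as_matrix();pp0=np.array([.4723,-.2604,.0077])
tc=Tp.T@(np.array([.4517,-.2606,.013])-pp0); tR=Tp.T@R.from_euler("z",.8,degrees=True).as_matrix()
def tabpose(s):
    M=R.from_quat(s["eef_rot"]).as_matrix();return s["ee_pos"]+M@tc,M@tR
def corners(c,r): return c+np.array([[x,y,z] for x in(-.0475,.0475) for y in(-.03,.03) for z in(-.013,.013)])@r.T
E
python3 - <<'E'
from tab import *
need([.66,-.036,.15],target(25))
s=sensors.read_state();c,r=tabpose(s);C=corners(c,r);print("tab c",c,"\n",r,"minz",C[:,2].min())
im=eyes.camera("scene");print(proj(im,C))
p=np.array(im["pixels"]).copy()
for u in proj(im,C): cv2.circle(p,tuple(int(round(a)) for a in u),1,(255,0,255),-1)
cv2.imwrite("pics/hang.png",cv2.cvtColor(cv2.resize(p[180:380,200:400],None,fx=3,fy=3,interpolation=cv2.INTER_CUBIC),cv2.COLOR_RGB2BGR))
E
```

```text
t 11.35 q [ 0.0971  0.9265  0.5027  1.2411 -1.2282  1.9213  0.8154] 
p [ 0.6573 -0.0192  0.1553] tz [-0.1023  0.8966 -0.4308] ty [0.9935 0.1139 0.0011] grasp [ 0.6592 -0.0363  0.1635] w 0.059536991008820095 39.92258126847446 [ 0.3096  0.7031 -2.3584]
NEED slide [ 0.0008  0.0004 -0.0134] rot [ 0.5101  0.1183 -0.2429] 0.5772320798983124
tab c [ 0.6576 -0.0247  0.1348] 
 [[ 0.0079 -0.9947  0.1025]
 [ 0.0108 -0.1024 -0.9947]
 [ 0.9999  0.009   0.0099]] minz 0.08690858936334706
[[326.8258 275.38  ]
 [318.9085 285.1041]
 [300.7028 259.9743]
 [292.6052 269.3105]
 [328.5724 245.56  ]
 [320.0134 255.6821]
 [300.2923 229.5233]
 [291.5201 239.2054]]
```

View pics/hang.png

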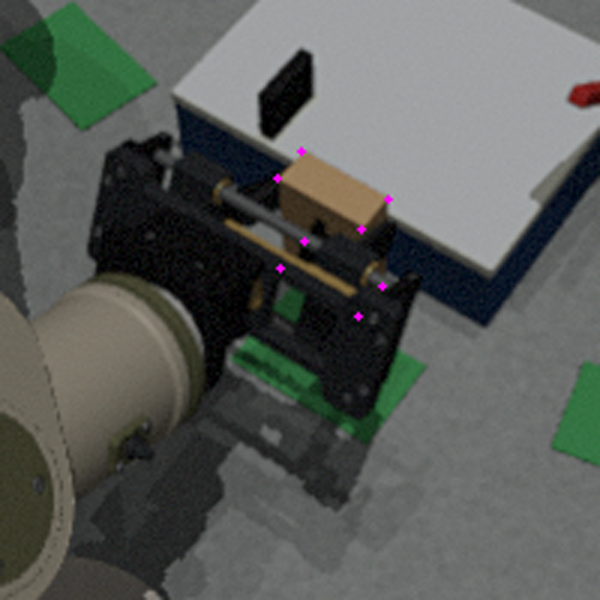

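Run:
```python
from srch import *
q=st()["joint_positions"];X,T=fk(q,pp,sg)
q1,n,m=follow2(q,X,T,X+[.004,-.0105,-.083],T,True);print(m)
q1,n,m=follow2(q1,X+[.004,-.0105,-.083],T,X+[.02,-.11,-.04],T,True);print(m)
```

```text
t 11.4 q [ 0.0971  0.9267  0.5025  1.2411 -1.2283  1.9213  0.8153] 
p [ 0.6573 -0.0191  0.1552] tz [-0.1025  0.8967 -0.4306] ty [0.9935 0.114  0.0009] grasp [ 0.6592 -0.0362  0.1634] w 0.059676927652885244 39.92242394015193 [ 0.3792 -0.5558 -2.2375]
1 2 [ 0.002  -0.0053 -0.0415] [0. 0. 0.] | [ 0.6599 -0.0238  0.1142] [ 0.11  0.99  0.49  1.23 -1.23  1.9   0.86] 0.31
2 2 [ 0.002  -0.0053 -0.0415] [0. 0. 0.] | [ 0.6619 -0.0291  0.0727] [ 0.12  1.05  0.48  1.21 -1.24  1.88  0.9 ] 0.33
0.03374725804429057
1 3 [ 0.0053 -0.0332  0.0143] [0. 0. 0.] | [ 0.6672 -0.0622  0.087 ] [ 0.17  1.07  0.49  1.14 -1.23  1.93  0.88] 0.31
2 3 [ 0.0053 -0.0332  0.0143] [0. 0. 0.] | [ 0.6726 -0.0954  0.1013] [ 0.22  1.1   0.5   1.05 -1.23  1.98  0.85] 0.35
3 3 [ 0.0053 -0.0332  0.0143] [0. 0. 0.] | [ 0.6779 -0.1286  0.1157] [ 0.27  1.13  0.5   0.95 -1.24  2.03  0.81] 0.4
0.03012873153968809
```

Request:
arm_command:
  steps:
    - {"slide":[0.004,-0.0105,-0.02],"rot":[0.5,-0.4,0],"grip":0.5}
    - {"slide":[0,0,-0.02],"rot":[0,0,0],"grip":0.5}
    - {"slide":[0,0,-0.02],"rot":[0,0,0],"grip":0.5}
    - {"slide":[0,0,-0.012],"rot":[0,0,0],"grip":0.5}
    - {"slide":[0,0,-0.006],"rot":[0,0,0],"grip":0.5}
    - {"slide":[0,0,-0.002],"rot":[0,0,0],"grip":0.5}
    - {"slide":[0,0,0],"rot":[0,0,0],"grip":0.5}
    - {"slide":[0,0,0],"rot":[0,0,0],"grip":0.5}

```text
time: 12.4
ee_pos: [0.6612, -0.0301, 0.0743]
eef_rot: [0.56, 0.63, 0.36, -0.399]
ft_force: [0.4, 0.4, -2.3]
width: 0.0597
grip_force: 39.9
```

Run:
```python
from tab import *
s=st();c,r=tabpose(s);print("tab",c,r[:,0],"minz",corners(c,r)[:,2].min())
```

```text
t 12.4 q [ 0.1363  1.0473  0.4668  1.2119 -1.2318  1.8743  0.902 ] 
p [ 0.6612 -0.0301  0.0743] tz [-0.0994  0.9013 -0.4216] ty [0.9936 0.113  0.0073] grasp [ 0.6631 -0.0472  0.0823] w 0.059668048229095966 39.92264569737017 [ 0.3501  0.4098 -2.3325]
tab [ 0.6616 -0.0354  0.0537] [ 0.0028 -0.0001  1.    ] minz 0.006066972881518917
```

Request:
arm_command:
  steps:
    - {"slide":[0,0,-0.002],"rot":[0,0,0],"grip":0.5}
    - {"slide":[0,0,-0.001],"rot":[0,0,0],"grip":0.5}
    - {"slide":[0,0,-0.0005],"rot":[0,0,0],"grip":0.5}
    - {"slide":[0,0,-0.0005],"rot":[0,0,0],"grip":0.5}
    - {"slide":[0,0,0],"rot":[0,0,0],"grip":0.5}
    - {"slide":[0,0,0],"rot":[0,0,0],"grip":0.5}
    - {"slide":[0,0,0],"rot":[0,0,0],"grip":0.5}
    - {"slide":[0,0,0],"rot":[0,0,0],"grip":0.5}

```text
time: 13.4
ee_pos: [0.661, -0.03, 0.07]
eef_rot: [0.56, 0.63, 0.36, -0.399]
ft_force: [-1.6, -0.6, 2.9]
width: 0.0593
grip_force: 39.9
```

Contact shows as a 5 N change in the vertical force. I release and back straight out along the tool axis.

Request:
arm_command:
  steps:
    - {"slide":[0,0,0],"rot":[0,0,0],"grip":0.72}
    - {"slide":[0,0,0],"rot":[0,0,0],"grip":0.78}
    - {"slide":[0,0,0],"rot":[0,0,0],"grip":0.9}
    - {"slide":[0,0,0],"rot":[0,0,0],"grip":0.9}
    - {"slide":[0.001,-0.01,0.0047],"rot":[0,0,0],"grip":0.9}
    - {"slide":[0.003,-0.027,0.0126],"rot":[0,0,0],"grip":0.9}
    - {"slide":[0.003,-0.027,0.0126],"rot":[0,0,0],"grip":0.9}
    - {"slide":[0.003,-0.02,0.02],"rot":[0,0,0],"grip":0.9}
  newtons: 20

```text
time: 14.4
ee_pos: [0.6706, -0.1161, 0.1196]
eef_rot: [0.561, 0.629, 0.36, -0.399]
ft_force: [-0.4, -0.0, 0.1]
width: 0.0785
grip_force: 0.0
```

Run:
```python
from tab import *
s=st()
im=eyes.camera("scene");t=eyes.camera("top")
a=cv2.resize(im["pixels"][180:380,220:420],None,fx=2,fy=2);b=cv2.resize(t["pixels"][130:330,220:420],None,fx=2,fy=2)
cv2.imwrite("pics/placed.png",cv2.cvtColor(np.hstack([a,b]),cv2.COLOR_RGB2BGR))
C=corners(np.array([.6616,-.0354,.0495]),R.from_euler("z",96.3,degrees=True).as_matrix()@np.array([[0,0,1],[0,1,0],[1,0,0]]))
print(proj(t,C))
```

```text
t 14.4 q [ 0.2659  1.0909  0.4751  1.0093 -1.218   2.0056  0.8224] 
p [ 0.6706 -0.1161  0.1196] tz [-0.0991  0.9013 -0.4217] ty [0.9937 0.1116 0.0051] grasp [ 0.6725 -0.1332  0.1276] w 0.07848826019503975 0.0 [-0.386  -0.0435  0.1336]
[[344.921  217.6578]
 [334.7054 218.9734]
 [348.2167 240.914 ]
 [337.9318 242.245 ]
 [346.7496 209.3561]
 [335.8275 210.7603]
 [350.289  234.1723]
 [339.2874 235.5941]]
```

View pics/placed.png

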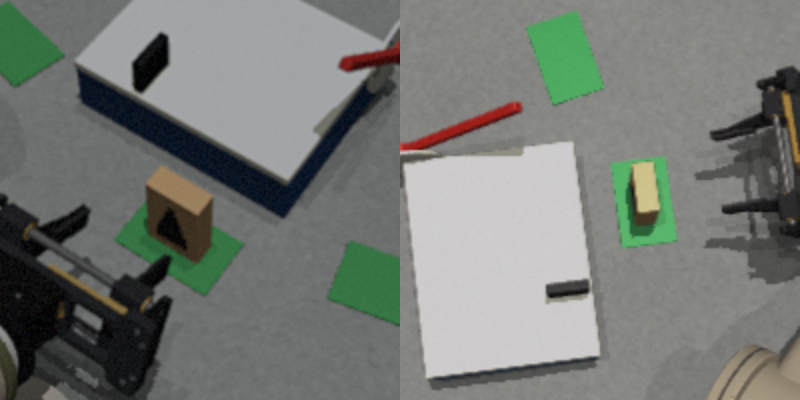

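The picture shows the tablet standing upright in the middle of the pad at about (180,215) in the left half and (645,193) in the right. A broad face is towards the case, and the fingers are clear. Next is the lid grip.

Run:
```python
from ptr import *
from srch import *
t=eyes.camera("top");s=eyes.camera("scene")
red=lambda r,g,b:(r>1.7*g+8)&(r>1.7*b+8)
mk={"t":seg(t,red,[205,175,285,215]),"s":seg(s,red,[380,190,440,230])}
print({k:m.sum() for k,m in mk.items()})
wl=lambda r,g,b:(r>120)&(abs(r-b)<30)
C0=[.5832,.1388,np.radians(96.3)];B=[(-206,0),(-150,-138),(0,12)]
ims={"t":t,"s":s}
def fb(v):return sum(np.abs(soft(ims[n],bar(v[0],C0[0]+v[1]/10,C0[1]+v[2]/10,C0[2]+v[3],B),4)-mk[n]).sum() for n in ims)+2*((v[1]/.03)**2+(v[2]/.03)**2+(v[3]/.01)**2)
for a in(.65,.8):
    r=minimize(fb,[a,0,0,0],method="Nelder-Mead",options=dict(initial_simplex=[[a,0,0,0],[a+.06,0,0,0],[a,.04,0,0],[a,0,.04,0],[a,0,0,.02]],maxfev=150));print(r.x,r.fun)
# fin check in both views (predicted hull of fin top vs dark blob)
P=bar(0,*C0,[(-200,-150),(44,56),(12,57)]);print("fin pred t",proj(t,P).mean(0),proj(t,P).min(0),proj(t,P).max(0),"s",proj(s,P).min(0),proj(s,P).max(0))
dk=lambda r,g,b:(r+g+b<130)
for n,bx in(("t",[280,262,330,288]),("s",[280,190,315,230])):
    a=np.argwhere(seg(ims[n],dk,bx))[:,::-1];print(n,a.min(0),a.max(0))
st=sensors.read_state();q=st["joint_positions"];X,T=fk(q,pp,sg)
for x,b in(((.65,-.14,.27),60),((.5415,.059,.23),90),((.5415,.059,.086),90),((.5337,.1299,.1925),90)):
    q,n,m=follow2(q,X,T,np.array(x),orient(96.3,b),True);X,T=np.array(x),orient(96.3,b);print(m)
```

```text
{'t': np.int64(356), 's': np.int64(261)}
[ 0.727   0.0067  0.0297 -0.0063] 255.2068676437052
[ 0.7261  0.0101  0.022  -0.0007] 256.43736870330537
fin pred t [303.7701 273.8573] [292.2924 268.7703] [314.8937 278.8174] s [283.4127 194.2561] [303.5495 227.0005]
t [294 274] [313 278]
s [287 197] [303 225]
1 5 [-0.0044 -0.0052  0.03  ] [-6.98 -0.7  -0.06] | [ 0.6675 -0.119   0.1499] [ 0.21  0.99  0.53  1.06 -1.15  1.97  0.81] 0.49
2 5 [-0.0044 -0.0052  0.03  ] [-6.98 -0.7  -0.06] | [ 0.6631 -0.1243  0.1799] [ 0.16  0.91  0.59  1.09 -1.09  1.93  0.79] 0.49
3 5 [-0.0044 -0.0052  0.03  ] [-6.98 -0.7  -0.06] | [ 0.6587 -0.1295  0.21  ] [ 0.1   0.83  0.65  1.11 -1.01  1.9   0.77] 0.49
4 5 [-0.0044 -0.0052  0.03  ] [-6.98 -0.7  -0.06] | [ 0.6544 -0.1348  0.24  ] [ 0.03  0.75  0.7   1.12 -0.93  1.87  0.74] 0.49
5 5 [-0.0044 -0.0052  0.03  ] [-6.98 -0.7  -0.06] | [ 0.65 -0.14  0.27] [-0.04  0.69  0.75  1.12 -0.85  1.84  0.7 ] 0.49
0.09393658224212253
1 6 [-0.0181  0.0332 -0.0067] [-4.97 -0.55  0.  ] | [ 0.6319 -0.1068  0.2633] [-0.19  0.59  0.8   1.27 -0.75  1.73  0.67] 0.78
2 6 [-0.0181  0.0332 
[... 760 characters left out ...]
0.036] [0. 0. 0.] | [0.5415 0.059  0.158 ] [-0.95  0.27  0.89  1.8  -0.22  1.18  0.11] 0.26
3 4 [ 0.     0.    -0.036] [0. 0. 0.] | [0.5415 0.059  0.122 ] [-0.93  0.31  0.87  1.84 -0.27  1.11  0.15] 0.26
4 4 [ 0.     0.    -0.036] [0. 0. 0.] | [0.5415 0.059  0.086 ] [-0.9   0.37  0.85  1.87 -0.31  1.05  0.18] 0.27
0.43758142081780926
1 3 [-0.0026  0.0236  0.0355] [0. 0. 0.] | [0.5389 0.0826 0.1215] [-0.97  0.31  0.87  1.84 -0.27  1.11  0.1 ] 0.35
2 3 [-0.0026  0.0236  0.0355] [0. 0. 0.] | [0.5363 0.1063 0.157 ] [-1.03  0.27  0.88  1.79 -0.22  1.18  0.03] 0.35
3 3 [-0.0026  0.0236  0.0355] [0. 0. 0.] | [0.5337 0.1299 0.1925] [-1.08  0.24  0.88  1.74 -0.19  1.25 -0.04] 0.35
0.45808302618520225
```

Request:
arm_command:
  steps:
    - {"slide":[-0.0044,-0.0052,0.03],"rot":[-7,-0.7,0],"grip":0.7}
    - {"slide":[-0.0044,-0.0052,0.03],"rot":[-7,-0.7,0],"grip":0.7}
    - {"slide":[-0.0044,-0.0052,0.03],"rot":[-7,-0.7,0],"grip":0.7}
    - {"slide":[-0.0044,-0.0052,0.03],"rot":[-7,-0.7,0],"grip":0.7}
    - {"slide":[-0.0044,-0.0052,0.03],"rot":[-7,-0.7,0],"grip":0.7}
    - {"slide":[-0.017,0.03,-0.004],"rot":[-4.5,-0.5,0],"grip":0.7}
    - {"slide":[-0.017,0.03,-0.004],"rot":[-4.5,-0.5,0],"grip":0.7}
    - {"slide":[-0.017,0.03,-0.004],"rot":[-4.5,-0.5,0],"grip":0.7}
  newtons: 40

```text
time: 15.6
ee_pos: [0.5969, -0.0475, 0.2565]
eef_rot: [0.658, 0.739, 0.093, -0.107]
ft_force: [0.4, -0.3, 0.9]
width: 0.0608
grip_force: 0.0
```

Request:
arm_command:
  steps:
    - {"slide":[-0.017,0.03,-0.004],"rot":[-4.5,-0.5,0],"grip":0.7}
    - {"slide":[-0.017,0.03,-0.004],"rot":[-4.5,-0.5,0],"grip":0.7}
    - {"slide":[-0.017,0.03,-0.004],"rot":[-4.5,-0.5,0],"grip":0.7}
    - {"slide":[-0.004,0.015,-0.01],"rot":[-2.5,0,0],"grip":0.7}
    - {"slide":[0,0,-0.02],"rot":[0,0,0],"grip":0.6}
    - {"slide":[0,0,0],"rot":[0,0,0],"grip":0.6}
    - {"slide":[0,0,0],"rot":[0,0,0],"grip":0.6}
    - {"slide":[0,0,0],"rot":[0,0,0],"grip":0.6}

```text
time: 16.6
ee_pos: [0.5432, 0.0547, 0.2161]
eef_rot: [0.666, 0.746, -0.001, -0.004]
ft_force: [0.8, 0.1, 0.4]
width: 0.0527
grip_force: 0.0
```

Run:
```python
from srch import *
need([.5415,.059,.105],orient(96.3,90))
```

```text
t 16.6 q [-0.9579  0.2153  0.8985  1.713  -0.1786  1.3058  0.09  ] 
p [0.5432 0.0547 0.2161] tz [-0.0086  0.0038 -1.    ] ty [ 0.9937  0.1118 -0.0081] grasp [0.5434 0.0546 0.2351] w 0.05274887067088698 0.0 [0.7574 0.1209 0.3797]
NEED slide [-0.0017  0.0043 -0.1301] rot [-0.2198 -0.4936 -0.1202] 0.5535543661462689
```

Request:
arm_command:
  steps:
    - {"slide":[-0.002,0.004,-0.03],"rot":[0,-0.5,0],"grip":0.6}
    - {"slide":[0,0,-0.03],"rot":[0,0,0],"grip":0.6}
    - {"slide":[0,0,-0.03],"rot":[0,0,0],"grip":0.6}
    - {"slide":[0,0,-0.025],"rot":[0,0,0],"grip":0.6}
    - {"slide":[0,0,-0.013],"rot":[0,0,0],"grip":0.6}
    - {"slide":[0,0,0],"rot":[0,0,0],"grip":0.6}
    - {"slide":[0,0,0],"rot":[0,0,0],"grip":0.3}
    - {"slide":[0,0,0],"rot":[0,0,0],"grip":0.3}
  newtons: 15

```text
time: 17.6
ee_pos: [0.5416, 0.0592, 0.0885]
eef_rot: [0.666, 0.746, 0.002, -0.001]
ft_force: [0.3, 0.0, 0.3]
width: 0.0393
grip_force: 0.0
```

Run:
```python
from srch import *
st();im=eyes.camera("scene");save(im,"fin",[200,130,380,280],4)
```

```text
t 17.6 q [-0.8939  0.3577  0.8373  1.8679 -0.3095  1.0486  0.1813] 
p [0.5416 0.0592 0.0885] tz [ 0.0008  0.0042 -1.    ] ty [0.9937 0.1124 0.0013] grasp [0.5415 0.0591 0.1075] w 0.039342364583088076 0.0 [0.3428 0.0392 0.3135]
```

View pics/fin.png

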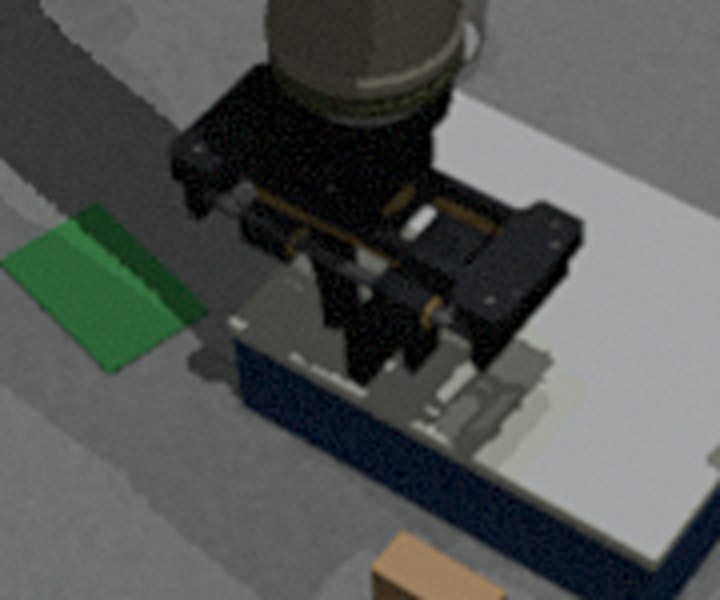

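The picture shows the black fin around (385,340) between the two fingers over the lid, with the tablet still standing at (440,565). I close on it.

Request:
arm_command:
  steps:
    - {"slide":[0,0,0],"rot":[0,0,0],"grip":0}
    - {"slide":[0,0,0],"rot":[0,0,0],"grip":0}
    - {"slide":[0,0,0],"rot":[0,0,0],"grip":0}
    - {"slide":[0,0,0],"rot":[0,0,0],"grip":0}
    - {"slide":[0,0,0],"rot":[0,0,0],"grip":0}
    - {"slide":[0,0,0],"rot":[0,0,0],"grip":0}
    - {"slide":[0,0,0],"rot":[0,0,0],"grip":0}
    - {"slide":[0,0,0],"rot":[0,0,0],"grip":0}
  newtons: 45

```text
time: 18.65
ee_pos: [0.5435, 0.0595, 0.0884]
eef_rot: [0.666, 0.746, 0.003, 0.001]
ft_force: [10.7, 1.8, -4.8]
width: 0.0117
grip_force: 45.0
```

Run:
```python
from srch import *
s=st();g=s["ee_pos"]-.019*R.from_quat(s["eef_rot"]).as_matrix()[:,2]
O=np.array([.5832,.1388,.065]);v=np.array([(g-O)@cx-.1,g[2]-.065]);print("lidframe",v)
a0=np.arctan2(v[1],-v[0]);r=np.hypot(*v);p=v
for i in range(1,11):
    a=a0+.727*i/10;n=np.array([-r*np.cos(a),r*np.sin(a)]);d=n-p;p=n;print(i,np.round(np.r_[cx[:2]*d[0],d[1]],4))
```

```text
t 18.65 q [-0.8937  0.359   0.8368  1.8667 -0.3104  1.0447  0.1814] 
p [0.5435 0.0595 0.0884] tz [ 0.0049  0.0038 -1.    ] ty [0.9936 0.1126 0.0053] grasp [0.5434 0.0594 0.1074] w 0.011721578992379172 45.00973328948021 [10.7478  1.7696 -4.7681]
lidframe [-0.1745  0.0424]
1 [-0.0004  0.0035  0.0126]
2 [-0.0005  0.0044  0.0123]
3 [-0.0006  0.0053  0.0119]
4 [-0.0007  0.0061  0.0115]
5 [-0.0008  0.007   0.011 ]
6 [-0.0009  0.0077  0.0105]
7 [-0.0009  0.0085  0.0099]
8 [-0.001   0.0092  0.0092]
9 [-0.0011  0.0098  0.0086]
10 [-0.0011  0.0104  0.0078]
```

Request:
arm_command:
  steps:
    - {"slide":[0.0015,0.0035,0.0126],"rot":[0,0,0],"grip":0}
    - {"slide":[-0.0005,0.0044,0.0123],"rot":[0,0,0],"grip":0}
    - {"slide":[-0.0006,0.0053,0.0119],"rot":[0,0,0],"grip":0}
    - {"slide":[-0.0007,0.0061,0.0115],"rot":[0,0,0],"grip":0}
    - {"slide":[-0.0008,0.007,0.011],"rot":[0,0,0],"grip":0}
    - {"slide":[-0.0009,0.0077,0.0105],"rot":[0,0,0],"grip":0}
    - {"slide":[-0.0009,0.0085,0.0099],"rot":[0,0,0],"grip":0}
    - {"slide":[0,0,0],"rot":[0,0,0],"grip":0}

```text
time: 19.65
ee_pos: [0.539, 0.1005, 0.1677]
eef_rot: [0.666, 0.746, 0.001, -0.0]
ft_force: [6.8, -4.0, -4.6]
width: 0.0118
grip_force: 45.0
```

```bash
cat > lid.py <<'E'
from ptr import *
from srch import *
def lidang():
    s=st();g=s["ee_pos"]-.019*R.from_quat(s["eef_rot"]).as_matrix()[:,2]
    O=np.array([.5832,.1388,.065]);v=np.array([(g-O)@cx-.1,g[2]-.065])
    a=np.arctan2(v[1],-v[0])-np.arctan2(.0424,.1745);print("r",np.hypot(*v),"lid angle by tool",a);return a,v
E
python3 - <<'E'
from lid import *
lidang()
E
```

```text
t 19.65 q [-1.0112  0.2582  0.8687  1.7789 -0.2125  1.1996  0.0307] 
p [0.539  0.1005 0.1677] tz [ 0.0016  0.0018 -1.    ] ty [0.9937 0.1119 0.0018] grasp [0.5389 0.1005 0.1867] w 0.011799472441740464 45.00372340204194 [ 6.7521 -4.0054 -4.5838]
r 0.18043581231618935 lid angle by tool 0.501788929681086
```

Request:
arm_command:
  steps:
    - {"slide":[0,0.0092,0.0092],"rot":[0,0,0],"grip":0}
    - {"slide":[0,0.0098,0.0086],"rot":[0,0,0],"grip":0}
    - {"slide":[-0.0011,0.0104,0.0078],"rot":[0,0,0],"grip":0}
    - {"slide":[0,0,0],"rot":[0,0,0],"grip":0}
    - {"slide":[0,0,0],"rot":[0,0,0],"grip":0}
    - {"slide":[0,0,0],"rot":[0,0,0],"grip":0}
    - {"slide":[0,0,0],"rot":[0,0,0],"grip":0}
    - {"slide":[0,0,0],"rot":[0,0,0],"grip":0}

```text
time: 20.65
ee_pos: [0.5359, 0.1284, 0.192]
eef_rot: [0.667, 0.745, -0.001, -0.002]
ft_force: [-4.0, -7.6, -2.1]
width: 0.0122
grip_force: 45.0
```

Run:
```python
from lid import *
a,v=lidang()
t=eyes.camera("top");s=eyes.camera("scene")
C0=[.5832,.1388,np.radians(96.3)];E=[]
for im in(s,t):
    p=np.array(im["pixels"]).copy();p=cv2.resize(p,None,fx=4,fy=4,interpolation=cv2.INTER_CUBIC)
    for th,b,col in((.727,[(-206,0),(-150,-138),(0,12)],(0,255,255)),(a,[(-203,3),(-130,130),(0,12)],(255,0,255))):
        for u in proj(im,bar(th,*C0,b)): cv2.circle(p,tuple(int(round(x*4+2)) for x in u),3,col,-1)
    E.append(p)
A=E[0][4*100:4*300,4*240:4*440][::2,::2];B=E[1][4*160:4*360,4*180:4*380][::2,::2]
cv2.imwrite("pics/lid.png",cv2.cvtColor(np.hstack([A,B]),cv2.COLOR_RGB2BGR))
```

```text
t 20.65 q [-1.0563  0.2431  0.8629  1.7363 -0.195   1.2545 -0.0357] 
p [0.5359 0.1284 0.192 ] tz [-0.0035  0.0006 -1.    ] ty [ 0.9939  0.1102 -0.0034] grasp [0.536  0.1284 0.211 ] w 0.012231802866087148 44.9946540357314 [-4.0359 -7.6394 -2.144 ]
r 0.1799487636757721 lid angle by tool 0.7084649972718271
```

View pics/lid.png

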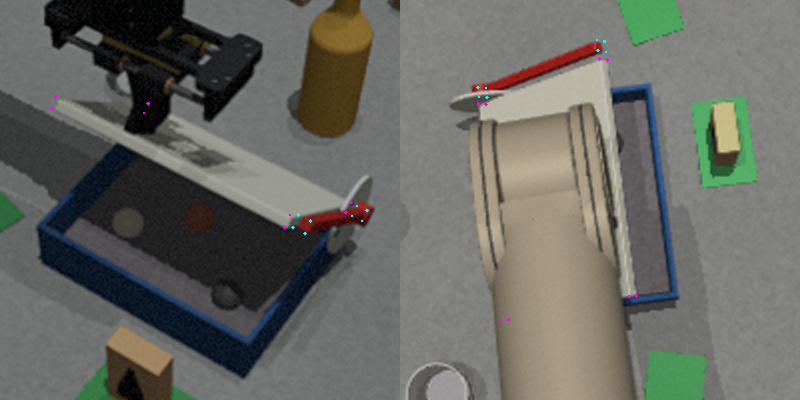

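```bash
cat > edge.py <<'E'
from lid import *
def edges(C,th0=.71,ims=None):
    out={}
    for n,im in ims.items():
        for part,f in(("lid",lambda r,g,b:(r+g+b)/3),("ptr",lambda r,g,b:np.clip(r-(g+b)/2,0,255))):
            p=np.array(im["pixels"]).astype(np.float32);I=cv2.GaussianBlur(f(p[...,0],p[...,1],p[...,2]).astype(np.float32),(0,0),.7)
            ths=np.arange(th0-.25,th0+.25,.004)
            # front/bottom edge for both; silhouette edge
            if part=="lid": pts=[(-203,y,z) for y in np.linspace(-125,10,28) for z in((0,) if n=="s" else (12,))]
            else: pts=[(-206,y,z) for y in(-146,-144,-142) for z in((0,) if n=="s" else (12,))]
            es=[]
            for P in pts:
                u=np.array([proj(im,bar(t,*C,[(P[0],),(P[1],),(P[2],)]))[0] for t in ths]).astype(np.float32)
                v=cv2.remap(I,u[:,:1].copy(),u[:,1:].copy(),cv2.INTER_LINEAR)[:,0]
                g=np.gradient(v);i=np.argmax(np.abs(g)) if part=="ptr" else np.argmax(g)
                es.append(ths[i])
            out[n,part]=(round(float(np.median(es)),3),round(float(np.std(es)),3))
    return out
E
python3 - <<'E'
from edge import *
ims={"s":eyes.camera("scene"),"t":eyes.camera("top")}
for C in([.5832,.1388,np.radians(96.3)],[.5840,.1414,np.radians(96.1)]): print(edges(C,ims=ims))
red=lambda r,g,b:(r>1.7*g+8)&(r>1.7*b+8)
p=np.array(ims["s"]["pixels"]);m=seg(ims["s"],red,[380,190,440,230])
cv2.imwrite("pics/z.png",cv2.cvtColor(cv2.resize(p[180:240,360:440],None,fx=9,fy=9,interpolation=cv2.INTER_CUBIC),cv2.COLOR_RGB2BGR))
C=[.5840,.1414,np.radians(96.1)]
for k,P in {"lid front y-130 z12":(-203,-130,12),"z0":(-203,-130,0),"ptr -138 z12":(-206,-138,12),"z0":(-206,-138,0)}.items():
    print(k,[(t,np.round((proj(ims["s"],bar(t,*C,[(P[0],),(P[1],),(P[2],)]))[0]-[360,180]+.5)*9-.5)) for t in(.68,.73,.78)])
E
```

```text
{('s', 'lid'): (0.708, 0.002), ('s', 'ptr'): (0.788, 0.027), ('t', 'lid'): (0.66, 0.104), ('t', 'ptr'): (0.692, 0.003)}
{('s', 'lid'): (0.696, 0.002), ('s', 'ptr'): (0.788, 0.029), ('t', 'lid'): (0.644, 0.121), ('t', 'ptr'): (0.68, 0.002)}
lid front y-130 z12 [(0.68, array([219., 266.])), (0.73, array([241., 219.])), (0.78, array([264., 172.]))]
z0 [(0.68, array([225., 340.])), (0.73, array([247., 293.])), (0.78, array([269., 245.]))]
ptr -138 z12 [(0.68, array([250., 285.])), (0.73, array([272., 237.])), (0.78, array([295., 190.]))]
```

View pics/z.png

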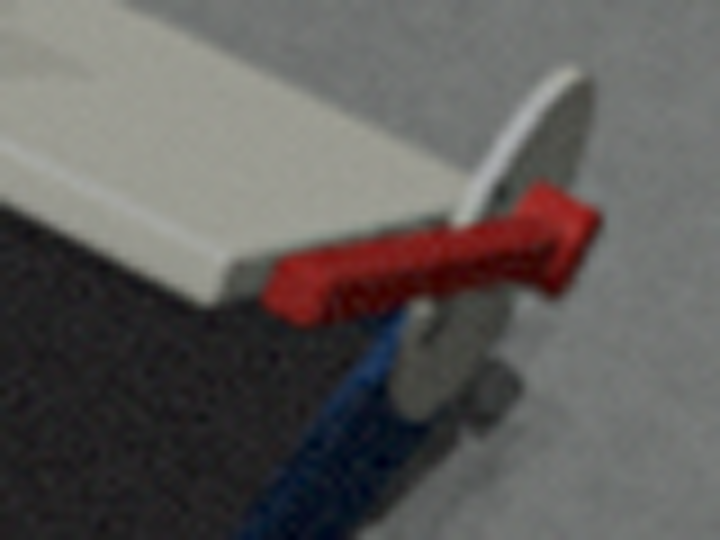

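The zoom shows the lid's front corner at (215–225, 262–305) slightly below the line of the pointer's end at (263–278, 258–303). That is about 0.03 rad low, so I raise it a little.

Request:
arm_command:
  steps:
    - {"slide":[-0.0004,0.0039,0.0028],"rot":[0,0,0],"grip":0}
    - {"slide":[0,0,0],"rot":[0,0,0],"grip":0}
    - {"slide":[0,0,0],"rot":[0,0,0],"grip":0}
    - {"slide":[0,0,0],"rot":[0,0,0],"grip":0}
    - {"slide":[0,0,0],"rot":[0,0,0],"grip":0}
    - {"slide":[0,0,0],"rot":[0,0,0],"grip":0}
    - {"slide":[0,0,0],"rot":[0,0,0],"grip":0}
    - {"slide":[0,0,0],"rot":[0,0,0],"grip":0}

```text
time: 21.85
ee_pos: [0.5355, 0.132, 0.1945]
eef_rot: [0.667, 0.745, -0.001, -0.001]
ft_force: [-2.6, -6.6, -5.8]
width: 0.0116
grip_force: 45.0
```

Run:
```python
from edge import *
lidang()
ims={"s":eyes.camera("scene"),"t":eyes.camera("top")}
red=lambda r,g,b:(r>1.7*g+8)&(r>1.7*b+8)
mk={"t":seg(ims["t"],red,[205,175,285,215]),"s":seg(ims["s"],red,[380,190,440,230])}
B=[(-206,0),(-150,-138),(0,12)]
for C in([.5832,.1388,np.radians(96.3)],[.5840,.1414,np.radians(96.1)]):
    r=edges(C,ims=ims);print({k:v for k,v in r.items() if k[1]=="lid"})
    for n in "st":
        e=[(np.abs(soft(ims[n],bar(th,*C,B),8)-mk[n]).sum(),th) for th in np.arange(.66,.8,.01)];print("ptr",n,min(e))
cv2.imwrite("pics/z2.png",cv2.cvtColor(cv2.resize(ims["s"]["pixels"][180:240,360:440],None,fx=9,fy=9,interpolation=cv2.INTER_CUBIC),cv2.COLOR_RGB2BGR))
```

```text
t 21.85 q [-1.062   0.2419  0.8618  1.7316 -0.1928  1.2598 -0.0442] 
p [0.5355 0.132  0.1945] tz [-0.0036 -0.0002 -1.    ] ty [ 0.9939  0.1101 -0.0036] grasp [0.5356 0.132  0.2135] w 0.011634401858864937 44.995414206075566 [-2.6146 -6.617  -5.758 ]
r 0.1799062734085128 lid angle by tool 0.7327116283440247
{('s', 'lid'): (0.732, 0.002), ('t', 'lid'): (0.68, 0.099)}
ptr s (np.float64(106.87450980392157), np.float64(0.7200000000000001))
ptr t (np.float64(132.2980392156863), np.float64(0.7500000000000001))
{('s', 'lid'): (0.72, 0.002), ('t', 'lid'): (0.66, 0.096)}
ptr s (np.float64(91.1607843137255), np.float64(0.7200000000000001))
ptr t (np.float64(130.27450980392155), np.float64(0.7100000000000001))
```

View pics/z2.png

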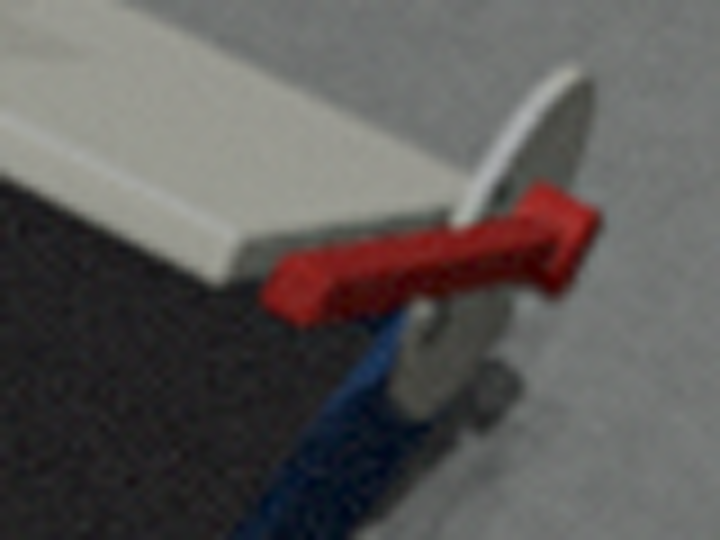

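The lid's lower front edge now runs on to the pointer's lower corner: the line extends to (263,301) and the corner is at (263,303). Both measure about 0.72–0.73 rad. The grip is steady at 45 N, so I hand the job in.

```bash
python3 -c "
from bench import order
print(order.close_job())"
```

```text
the job is handed in; nothing more can be done
None
```

The job is handed in at about 22 s of the 50 s allowed: the tablet stands on end in the middle of the green pad with a broad face to the case, and the lid is held by its grip in line with the pointer (both about 0.72–0.73 rad).

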